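# Find the spacer for each opened shoe last

## Task

Each green shoe last on the bench was cut and opened up by an unknown amount: find the spacer plate that just fits its gap, the thickest that goes in, by trying the plates in turn from the thinnest upwards, skipping none, each put well down into a gap that takes it before you go on to a thicker one. Leave the fitting plate standing fully home in its gap, about midway across the last, and put every other plate back upright in the wooden rack. Go gently: never force a plate that is too thick, do not tip the lasts, and leave the other things alone.

Things in the scene. Friction and masses are not known exactly. Their poses are not given: they have to be found in the camera images.
- plate_1: plain aluminium spacer plate, number 1 of up to six (absent: None): 8 mm thick (its x), 40 mm wide (y), 90 mm tall (z), about 58 g. Origin: centre of its underside. The lowest 4 mm of the foot taper in by 2 mm each side. Starts upright in its rack slot; its upper part stays free above rack (50 mm) and last (40 mm), to be gripped across the thickness from above
- plate_2: plain aluminium spacer plate, number 2 of up to six (absent: None): 13 mm thick (its x), 40 mm wide (y), 90 mm tall (z), about 95 g. Origin: centre of its underside. The lowest 4 mm of the foot taper in by 2 mm each side. Starts upright in its rack slot; its upper part stays free above rack (50 mm) and last (40 mm), to be gripped across the thickness from above
- plate_3: plain aluminium spacer plate, number 3 of up to six (absent: None): 18 mm thick (its x), 40 mm wide (y), 90 mm tall (z), about 131 g. Origin: centre of its underside. The lowest 4 mm of the foot taper in by 2 mm each side. Starts upright in its rack slot; its upper part stays free above rack (50 mm) and last (40 mm), to be gripped across the thickness from above
- plate_4: plain aluminium spacer plate, number 4 of up to six (absent: None): 23 mm thick (its x), 40 mm wide (y), 90 mm tall (z), about 168 g. Origin: centre of its underside. The lowest 4 mm of the foot taper in by 2 mm each side. Starts upright in its rack slot; its upper part stays free above rack (50 mm) and last (40 mm), to be gripped across the thickness from above
- plate_5: plain aluminium spacer plate, number 5 of up to six (absent: None): 28 mm thick (its x), 40 mm wide (y), 90 mm tall (z), about 204 g. Origin: centre of its underside. The lowest 4 mm of the foot taper in by 2 mm each side. Starts upright in its rack slot; its upper part stays free above rack (50 mm) and last (40 mm), to be gripped across the thickness from above
- plate_6: plain aluminium spacer plate, number 6 of up to six (absent: None): 33 mm thick (its x), 40 mm wide (y), 90 mm tall (z), about 241 g. Origin: centre of its underside. The lowest 4 mm of the foot taper in by 2 mm each side. Starts upright in its rack slot; its upper part stays free above rack (50 mm) and last (40 mm), to be gripped across the thickness from above
- rack: fixed wooden rack, 64 (x) by 320 (y) by 40 mm tall, origin at the centre of its underside. Six slots in a row along its y at y = +130, +78, +26, -26, -78, -130 mm, for plates 1 to 6 in that order (thinnest at +y), with each plate's x along the rack's x. A slot is centred on x = 0, 5 mm wider than its plate's thickness, 44 mm long (y), its floor 6 mm above the bench, open at the top
- last_1: one of three look-alike green shoe lasts, cut across into heel and toe part and fixed, opened up, on a loose steel carriage that slides if pushed with over 7 N; 1.6 kg, about 200 mm long, 70 wide, 62 tall. Origin: on the bench under the middle of the gap; x along the last to the toe, y across, z up. More about all lasts under last_2 and last_3
- last_2: as last_1. In every last the gap is a straight upright slot right across it, its middle over the origin, its two flat faces square to x, open above, closed at its two sides by steel cheeks (49 mm apart along y, tops 58 mm above the bench). Its floor is 14 mm and the top edges of its faces are 62 mm above the bench; the heel part is level on top, the toe part slopes down
- last_3: as last_1. The gap's size is not told; no two lasts have the same. For each last one plate just fits: 2 mm thinner than the gap (2 mm play in all). Thinner plates have 7 mm play or more; thicker ones are 3 mm or more too thick and stop on the top edges (the tapered foot may enter 2 to 3 mm)
- red_shoe: finished red shoe, 250 mm long, not part of the job
- glue_tin: round tin, 76 mm across, 95 mm tall, not part of the job
- wax_puck: small dark puck, 30 mm across, 16 mm tall, between the lasts, not part of the job
- thread_spool: small spool, 32 mm across and 32 mm tall, between the lasts, not part of the job
- hammer: hammer lying on the bench, not part of the job
Mind the look-alikes: they are no part of the job. What is shaped like the plate_3 but orange or turquoise is not meant.

How it is judged:
By the outcome, as a careful person would: the job done as asked, in the order asked, and still so for the second after the job is handed in, with the robot touching nothing.
Of plate_1, plate_4, plate_6 only 1 to 3 are there at a start; the rules pass over those that are not, and their reading is None.
At some moment in a run one of last_1, last_2, last_3 may be knocked a few centimetres aside while the robot is not near it.
It also fails if it takes over 210 s, if anything falls off the work surface, if the arm or the gripper's body presses on something with over 40 N, if the wrist force passes 120 N, or if a joint passes its speed limit or range.

## Robot

A 6-joint arm with a two-finger parallel gripper is mounted at the origin on the work surface. World frame = base frame: x ahead of the robot, y to its left, z up, the work surface at z = 0. Lengths are in m, angles in rad, forces in N, time in s.
With the tool pointing down it reaches from about 0.35 to 0.975 m from the base axis. Payload 4.9 kg.
Tool frame: the origin (TCP) lies at the very end of the fingers, on their centre line; the grasp point (between the pads) lies 19 mm behind it (ctrl.grip_point_offset is the distance from the TCP to the grasp point, in m); z points along the fingers, y is the line along which they close (so a half turn about z gives the same grasp; the last joint's range is limited). The gripper opens to 85 mm and grips with 20 to 120 N. Pads are 22 mm wide; open, the fingers measure 114 mm over their backs; the gripper's body (76 mm by 85 mm) begins 54 mm behind the grasp point. The pads swing forward as they close: fully open they stand 13 mm farther back than shut.
Start: joints at [1.184, 0.053, 1.613, -0, 1.476, -0.119], TCP at [0.165, 0.603, 0.231] pointing down, gripper open.
Joint ranges: [-3.01, 3.01], [-1.01, 2.22], [0.06, 2.58], [-1.02, 4.17], [0.09, 2.62], [-3.14, 3.14]. Speed limits (rad/s): [2.57, 2.57, 3.14, 3.14, 3.14, 3.14].

## Interface

Orientations are given as a rotation vector (axis times angle).
In Python, from station import ctrl gives the robot as it stands.
- The arm moves only by the tool send_rows, never from a script. Its argument "rows" is a list of rows, each a list of 3 entries, a list of its own where there are three numbers: the finger opening in cm, from 0 to 8.54, then the shift along the tool's x, y, z in cm, then the turn about the tool's z in degrees. A call has 1 to 10 rows; each row shifts and turns the commanded pose from where the row before left it, along the tool's axes as they then stand; what a row does not reach is not made up. A row lasts 1/8 s, in which the tool goes at most 62.5 mm and 10.7 degrees, less where a joint would pass 70% of its speed; a pose out of reach is approached as far as the arm can. A call with a gripper value outside its range is refused whole. The fingers move at their own pace and stop on an object; "newtons" is the grip in N (left out, the last holds). Time passes only in rows, so rows that do not move let the fingers close. It gives the time, the measured TCP pose, the force, the opening and the grip force at its end, in the units of the state.
- ctrl.get_obs(): the state, without advancing time (a new reading comes with each control period).
- ctrl.get_image(name): name is "scene" or "top" or "wrist"; returns a dict with "frame" (420x560x3 uint8, red, green, blue), "range_z" (420x560 float32, m along the optical axis (not along the pixel's ray), 0 where there is no reading), "fx", "fy", "cx", "cy" (pixels), "k1" (the pictures are not rectified: a ray, as slopes to the right and down, at radius r is drawn at 1 + k1 r^2 times it, then the intrinsics apply), "cam_to_world" (4x4, takes a point from camera to world coordinates). Camera axes: x right, y down, z forward; pixel columns grow to the right and rows downward; lengths in m; the calibration is good to about 2 mm. A picture is of the moment at which its call begins.
- ctrl.finish_job(): hands the job in; it is judged then, once.
The state is a dict: "t": time; "q": joint angles; "dq": joint speeds; "effort": joint torques, N m; "tool_pos": TCP position; "tool_rot": TCP orientation; "contact_force": force on the tool from outside, world axes, zero at the start; "wrist_torque": the same for the moment, N m; "opening": finger opening in m; "grip_force": force on a finger pad.
Only numpy, scipy, OpenCV 4.12 (cv2) and the standard library are available. Lean on these libraries where they do the work, as an engineer would, in place of code of your own. Each camera call takes 0.05 s, during which the arm holds its last target. There are 200 camera calls.

## Working session

There is one attempt and no reset: what is moved stays moved. The work goes in short steps, Python scripts to look and compute and a tool call to move; the robot and the scene stay as the last step left them, time stands still between calls to the robot, and variables do not carry over. Pictures are saved under pics/ and viewed, at most 14 in all, crops included, and the job is handed in when it is done.

Besides the shell and the picture viewer there is one more tool, called after "Request:" by a JSON object that holds its "api" and its "payload". send_rows: Moves the arm, as the interface text tells. Its arguments: {"type":"object","properties":{"rows":{"type":"array","items":{"type":"array"}},"newtons":{"type":"number"}},"required":["rows"]}

```bash
ls; mkdir -p pics; cat > h.py <<'E'
import numpy as np, cv2
from station import ctrl
from scipy.spatial.transform import Rotation as R
def cloud(im):
    # world point for every pixel
    h,w=im["range_z"].shape
    K=np.array([[im["fx"],0,im["cx"]],[0,im["fy"],im["cy"]],[0,0,1.]])
    u,v=np.meshgrid(np.arange(w),np.arange(h))
    p=np.stack([u,v],-1).reshape(-1,1,2).astype(np.float64)
    s=cv2.undistortPoints(p,K,np.array([im["k1"],0,0,0,0.])).reshape(h,w,2)
    z=im["range_z"]; T=np.array(im["cam_to_world"])
    c=np.dstack([s[...,0]*z,s[...,1]*z,z])
    P=c@T[:3,:3].T+T[:3,3]; P[z==0]=np.nan
    return P
def save(im,name,crop=None,scale=1):
    f=im["frame"][...,::-1]
    if crop: r0,r1,c0,c1=crop; f=f[r0:r1,c0:c1]
    cv2.imwrite("pics/"+name,cv2.resize(f,None,fx=scale,fy=scale,interpolation=cv2.INTER_CUBIC))
E
python3 - <<'E'
from h import *
for n in("top","scene"):
    im=ctrl.get_image(n); save(im,n+"0.png",None,1.4 if n=="top" else 1.2); np.save(n+"0.npy",cloud(im)); print(n,np.round(im["cam_to_world"],2).tolist(),im["fx"])
o=ctrl.get_obs();print({k:np.round(v,3).tolist() for k,v in o.items()})
E
```

```text
pics
top [[-0.03, -0.99, 0.14, 0.33], [-1.0, 0.02, -0.03, 0.05], [0.02, -0.15, -0.99, 1.09], [0.0, 0.0, 0.0, 1.0]] 453.4982246124734
scene [[-0.73, 0.58, -0.37, 0.87], [0.69, 0.61, -0.39, 0.43], [-0.0, -0.54, -0.84, 0.87], [0.0, 0.0, 0.0, 1.0]] 405.67888819680434
{'t': 0.1, 'q': [1.184, 0.053, 1.614, -0.0, 1.476, -0.119], 'dq': [-0.0, -0.0, -0.003, 0.001, -0.0, -0.001], 'effort': [-0.0, -39.49, -37.136, -0.0, 0.004, -0.0], 'tool_pos': [0.165, 0.602, 0.23], 'tool_rot': [-0.419, -3.113, 0.003], 'contact_force': [-0.754, 0.306, -0.737], 'wrist_torque': [0.001, -0.02, -0.016], 'grip_force': 0.0, 'opening': 0.085}
```

View pics/top0.png

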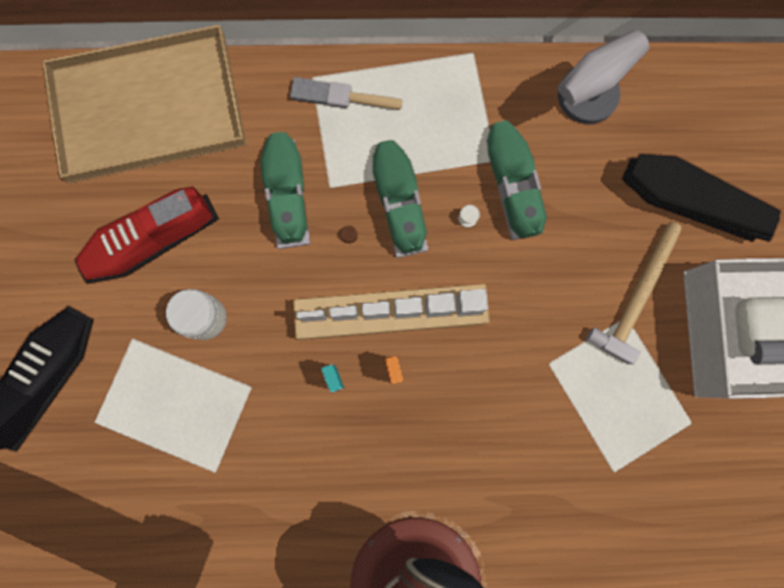

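View pics/scene0.png

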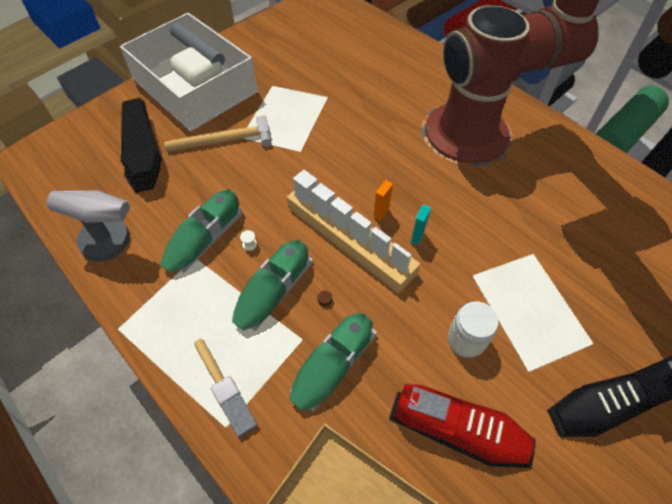

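Top picture: all six plates are in the rack (px 311…473, row ~310). The lasts lie with their toes away from the robot, at px (285,188), (400,196) and (517,180). Now I'll measure.

```bash
python3 - <<'E'
from h import *
im=ctrl.get_image("top"); P=cloud(im)
f=im["frame"]; hsv=cv2.cvtColor(f,cv2.COLOR_RGB2HSV)
z=P[...,2]
print("bench z",np.nanmedian(z[300:340,180:230]))
m=((z>.08)&(z<.11)).astype(np.uint8)
n,l,s,c=cv2.connectedComponentsWithStats(m)
for i in range(1,n):
    if s[i,4]>15:
        q=P[l==i]; print("hi",np.round(c[i]),s[i,4],np.round(np.median(q,0),4),np.round(np.ptp(q,0),3))
g=((hsv[...,0]>50)&(hsv[...,0]<85)&(hsv[...,1]>90)).astype(np.uint8)
n,l,s,c=cv2.connectedComponentsWithStats(g)
for i in range(1,n):
    if s[i,4]>60:
        q=P[l==i]; print("green",np.round(c[i]),s[i,4],np.round(np.nanmean(q,0),4),np.nanmax(q[:,2]))
wood=P[(z>.03)&(z<.05)&(abs(P[...,1]-.1)<.3)&(P[...,0]<.52)&(P[...,0]>.3)]
r=cv2.minAreaRect((wood[:,:2]*1000).astype(np.float32));print("rack",r,len(wood))
save(im,"c1.png",(85,250,170,410),3.3)
E
```

```text
bench z -0.00015993244573853094
hi [124. 147.] 603 [0.6189 0.3794 0.0845] [0.065 0.086 0.01 ]
hi [516. 227.] 917 [ 0.4218 -0.4912  0.098 ] [0.22 0.13 0.03]
hi [136. 223.] 902 [0.4446 0.3457 0.0944] [0.074 0.072 0.02 ]
hi [337. 215.] 293 [ 0.4527 -0.0981  0.0956] [0.034 0.042 0.022]
hi [315. 217.] 231 [ 0.4508 -0.0484  0.0957] [0.029 0.038 0.019]
hi [292. 219.] 204 [0.4461 0.0024 0.0955] [0.024 0.04  0.021]
hi [534. 232.] 513 [ 0.4048 -0.5347  0.1005] [0.108 0.075 0.03 ]
hi [269. 220.] 157 [0.4441 0.0533 0.0956] [0.019 0.038 0.019]
hi [245. 222.] 126 [0.4409 0.106  0.0954] [0.015 0.04  0.019]
hi [222. 224.] 81 [0.4378 0.1566 0.0953] [0.009 0.039 0.02 ]
hi [282. 264.] 153 [0.3477 0.0271 0.0898] [0.039 0.024 0.013]
hi [237. 270.] 158 [0.3373 0.1253 0.0896] [0.041 0.028 0.014]
hi [  6. 292.] 387 [0.3034 0.6248 0.0896] [0.086 0.035 0.029]
hi [543. 282.] 39 [ 0.2932 -0.5474  0.1082] [0.005 0.04  0.029]
hi [284. 405.] 137 [0.0562 0.032  0.0892] [0.042 0.079 0.029]
green [364. 109.] 939 [ 0.7145 -0.1803  0.0478] 0.06620769208118649
green [202. 132.] 1574 [0.6631 0.2065 0.0515] 0.06721618235249593
green [281. 123.] 931 [0.6829 0.0203 0.0479] 0.06601396650315161
green [375. 152.] 594 [ 0.6052 -0.1997  0.057 ] 0.06738973190797237
green [290. 162.] 548 [0.5838 0.001  0.058 ] 0.06655431184622973
rack ((399.8508605957031, 109.42385864257812), (164.84149169921875, 482.5130920410156), 1.3010941743850708) 2458
```

View pics/c1.png

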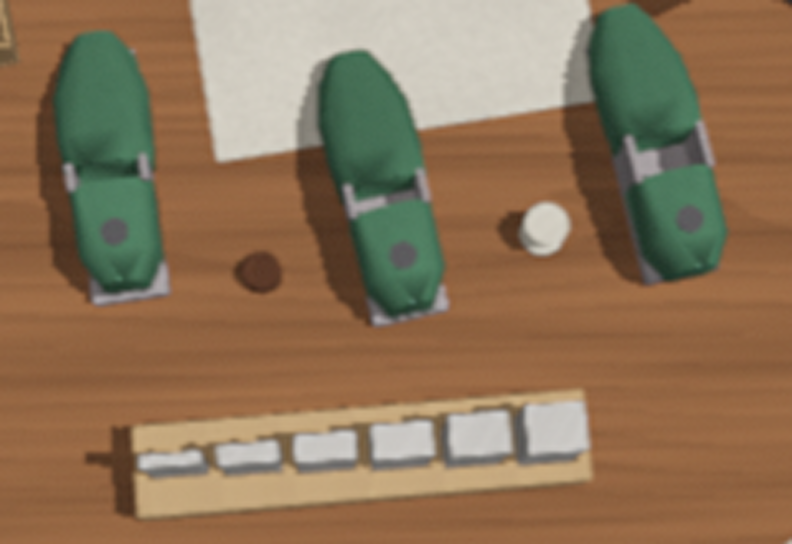

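The crop shows the gap on the left last narrow (row ~175), the middle one medium (~195), and the right one wide (~155). Next I'll move the arm over them to use the wrist camera.

Request:
{"api": "send_rows", "payload": {"rows": [[8.5,[0,0,-1],10.1],[8.5,[0,0,-1],10.1],[8.5,[0,0,-1],10.1],[8.5,[0,0,-1],10.1],[8.5,[0,0,-1],10.1],[8.5,[0,0,-1],10.1],[8.5,[0,0,-1],10.1],[8.5,[0,0,0],0]]}}

```text
t: 1.15
tool_pos: [0.1655, 0.603, 0.302]
tool_rot: [-2.141, -2.299, -0.002]
contact_force: [0.3, -0.3, 0.1]
opening: 0.0849
grip_force: 0.0
```

Request:
{"api": "send_rows", "payload": {"rows": [[8.5,[-5,2.7,-0.5],0],[8.5,[-5,2.7,-0.5],0],[8.5,[-5,2.7,-0.5],0],[8.5,[-5,2.7,-0.5],0],[8.5,[-5,2.7,-0.5],0],[8.5,[-5,2.7,-0.5],0],[8.5,[-5,2.7,-0.5],0],[8.5,[-5,2.7,-0.5],0],[8.5,[-5,2.7,-0.5],0],[8.5,[-5,2.7,-0.5],0]]}}

```text
t: 2.4
tool_pos: [0.4697, 0.1207, 0.3507]
tool_rot: [-2.139, -2.3, 0.0]
contact_force: [0.8, 0.6, 0.6]
opening: 0.0848
grip_force: 0.0
```

```bash
python3 - <<'E'
from h import *
o=ctrl.get_obs();print({k:np.round(v,4).tolist() for k,v in o.items() if k in("t","q","tool_pos","contact_force")})
M=R.from_rotvec(o["tool_rot"]).as_matrix();print(np.round(M,3).tolist())
im=ctrl.get_image("wrist");save(im,"w1.png",None,1.4);P=cloud(im)
T=np.eye(4);T[:3,:3]=M;T[:3,3]=o["tool_pos"]
print(np.round(np.linalg.inv(T)@im["cam_to_world"],3),im["fx"],im["k1"])
E
```

```text
{'t': 2.4, 'q': [0.0979, -0.3292, 1.7626, 0.0002, 1.7086, 0.0257], 'tool_pos': [0.4697, 0.1207, 0.3507], 'contact_force': [0.7896, 0.6153, 0.5596]}
[[-0.072, 0.997, -0.0], [0.997, 0.072, 0.0], [0.0, -0.0, -1.0]]
[[-0.001 -0.962 -0.274  0.069]
 [ 1.    -0.001  0.    -0.001]
 [-0.001 -0.274  0.962 -0.143]
 [ 0.     0.     0.     1.   ]] 289.5999153343789 0.016976022109657388
```

View pics/w1.png

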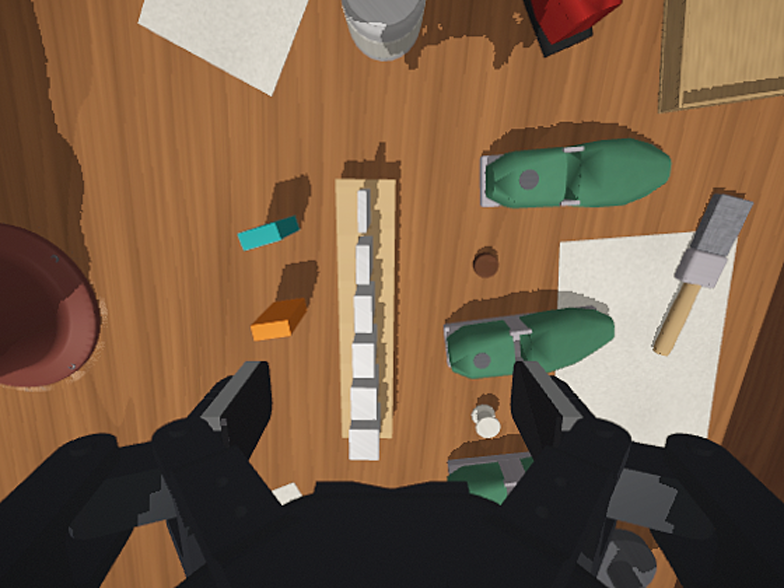

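The wrist view shows the rack (px 365, rows 190–445) and the first two lasts whole, with gaps at (572,178) and (518,345). I'll write a localiser.

```bash
cat >> h.py <<'E'
def lasts(im,verb=True):
    """[(cx,cy,yaw deg,gap mm,...)] of the gaps seen in an image, sorted by descending y"""
    P=cloud(im); z=P[...,2]
    hsv=cv2.cvtColor(im["frame"],cv2.COLOR_RGB2HSV)
    g=(hsv[...,0]>50)&(hsv[...,0]<85)&(hsv[...,1]>90)
    hi=((z>.045)&(z<.075)).astype(np.uint8)
    hi=cv2.morphologyEx(hi,cv2.MORPH_CLOSE,np.ones((3,3)))
    n,l,s,c=cv2.connectedComponentsWithStats(hi)
    out=[]
    for i in range(1,n):
        m=l==i
        if s[i,4]<400 or g[m].mean()<.5: continue
        q=P[m&(z>.045)&(z<.075)][:,:2]; mu=q.mean(0)
        w=np.linalg.svd(q-mu,full_matrices=False)[2][0]; w*=np.sign(w[0])
        yaw=np.arctan2(w[1],w[0]); ctr=mu
        near=np.linalg.norm(P[...,:2]-mu,axis=2)<.13
        Q=P[near]
        ok=False
        for it in range(4):
            a=np.array([np.cos(yaw),np.sin(yaw)]); b=np.array([-a[1],a[0]])
            u=(Q[:,:2]-ctr)@a; v=(Q[:,:2]-ctr)@b
            if it==0:   # find gap: lowest strip along axis
                k=(abs(v)<.018)&(abs(u)<.06)&(Q[:,2]<.045)&(Q[:,2]>.008)
                if k.sum()<8: break
                du=np.median(u[k]); dv=0
                ctr=ctr+a*du; continue
            H=[];T=[]
            for lo in np.arange(-.02,.02,.004):
                k=(v>=lo)&(v<lo+.004)&(abs(u)<.05)
                deep=u[k&(Q[:,2]<.055)&(abs(u)<.022)]
                if len(deep)==0: continue
                d=np.median(deep)
                h=u[k&(Q[:,2]>.0585)&(u<d)]; t=u[k&(Q[:,2]>.0585)&(u>d)]
                if len(h)>2 and len(t)>2: H.append((lo+.002,h.max())); T.append((lo+.002,t.min()))
            if len(H)<3: break
            H=np.array(H);T=np.array(T)
            fit=lambda A:np.polyfit(A[:,0],A[:,1],1)
            fh,ft=fit(H),fit(T)
            ck=(abs(u-(fh[1]+ft[1])/2)<max(.003,(ft[1]-fh[1])/2-.002))&(Q[:,2]>.052)&(Q[:,2]<.064)&(abs(v)<.045)
            vp=v[ck&(v>0)];vn=v[ck&(v<0)]
            dv=((vp.min()+vn.max())/2) if len(vp) and len(vn) else 0
            ctr=ctr+a*(fh[1]+ft[1])/2+b*dv
            yaw+=-np.arctan((fh[0]+ft[0])/2); ok=True
            gap=np.median(T[:,1]-H[:,1])
            ext=(vp.min()-vn.max()) if len(vp) and len(vn) else 0
        if ok: out.append((*np.round(ctr,4),round(np.degrees(yaw),1),round(gap*1e3,1),round(ext*1e3,1),round(s[i,4])))
    out.sort(key=lambda r:-r[1])
    if verb:
        for r in out: print("last",*[float(x) for x in r])
    return out
def plan(x,y,z,psi):
    """shift/turn in tool axes from the measured pose"""
    o=ctrl.get_obs();M=R.from_rotvec(o["tool_rot"]).as_matrix()
    cur=np.degrees(np.arctan2(M[1,1],M[0,1]))
    d=np.array([x,y,z])-o["tool_pos"]
    s=np.radians(psi);My=np.array([np.cos(s),np.sin(s),0]);Mx=np.array([-My[1],My[0],0])
    print("now",np.round(o["tool_pos"],4),"psi %.2f"%cur,"| turn",round(cur-psi,2),"then shift cm",np.round(100*np.array([d@Mx,d@My,-d[2]]),2))
E
python3 - <<'E'
from h import *
for n in("top","wrist"): print(n); lasts(ctrl.get_image(n))
plan(.6,.13,.25,4)
E
```

```text
top
last 0.6292 0.0077 11.8 21.2 46.7 1396.0
last 0.6579 -0.2022 13.2 33.4 16.6 1452.0
wrist
last 0.6547 0.2085 7.7 0.9 1.1 4035.0
last 0.635 0.0159 -2.7 0.4 1.4 2759.0
now [0.4699 0.1205 0.3504] psi 3.84 | turn -0.16 then shift cm [ 0.04 13.04 10.04]
```

Request:
{"api": "send_rows", "payload": {"rows": [[8.5,[0,4.4,3.3],0],[8.5,[0,4.3,3.3],0],[8.5,[0,4.3,3.4],0],[8.5,[0,0,0],0]]}}

```text
t: 3.05
tool_pos: [0.5975, 0.1326, 0.2443]
tool_rot: [-2.135, -2.294, 0.013]
contact_force: [-0.4, 0.1, -0.4]
opening: 0.0853
grip_force: 0.0
```

```bash
python3 - <<'E'
from h import *
im=ctrl.get_image("wrist");save(im,"w2.png",None,1.4);lasts(im)
P=cloud(im)
np.set_printoptions(linewidth=200,precision=0,suppress=True)
# profile through gap along image row
z=P[...,2]*1000
for r in range(90,200,12): print(r,z[r,230:330:4])
E
```

```text
last 0.6499 0.2066 5.2 15.2 49.1 6722.0
last 0.6295 0.0079 12.0 20.7 47.8 4432.0
90 [-1.  0.  1. -0.  0. -0.  0.  2.  0. -1.  0.  1.  1. -1. -1.  0.  0. -0.  1.  1.  0. -1. -0.  0. -0.]
102 [-1. -1. -0.  1. -1. -0. -0.  1. -1.  1.  0.  2. -1.  1.  0.  0. 50. 50. 51. 51. 51. 51. 52. 53. 59.]
114 [-1. -0.  1.  1.  0.  1. -0.  1. 14. 49. 55. 57. 59. 59. 59. 61. 61. 61. 61. 60. 62. 60. 61. 62. 61.]
126 [-0.  1.  1.  2.  0.  1.  1.  1. 60. 60. 60. 62. 63. 63. 63. 62. 63. 64. 62. 62. 63. 63. 61. 63. 63.]
138 [ 1.  1.  1.  1.  0.  0.  1.  1. 57. 60. 60. 61. 62. 63. 62. 63. 63. 63. 62. 63. 62. 63. 63. 63. 61.]
150 [-0.  0. -1.  0.  0. -0.  1.  1. -0. 14. 50. 53. 56. 59. 58. 58. 58. 58. 59. 59. 58. 57. 57. 58. 58.]
162 [-0.  0.  0.  1.  2.  2.  0.  0. -1. -1. -1. -0. -1.  0.  1.  0.  2.  1.  0. -0. -1.  1.  1.  1.  2.]
174 [ 1. -1.  2.  0. -1.  0.  1.  2.  0.  1.  1.  1.  1. -1.  1.  0.  0.  1.  1.  2.  0. -0.  1.  2.  1.]
186 [ 1.  1. -1.  1.  1. -0.  0.  1.  1.  2.  2.  0.  1.  1.  1.  1.  1.  1.  1.  0.  2.  1. -1. -1.  0.]
198 [ 1.  2.  3.  0.  1.  1.  0.  0.  0. 13. 16. 16.  5.  1. -0. -0.  0.  0.  2. -2.  0. -0.  1.  0.  1.]
```

View pics/w2.png

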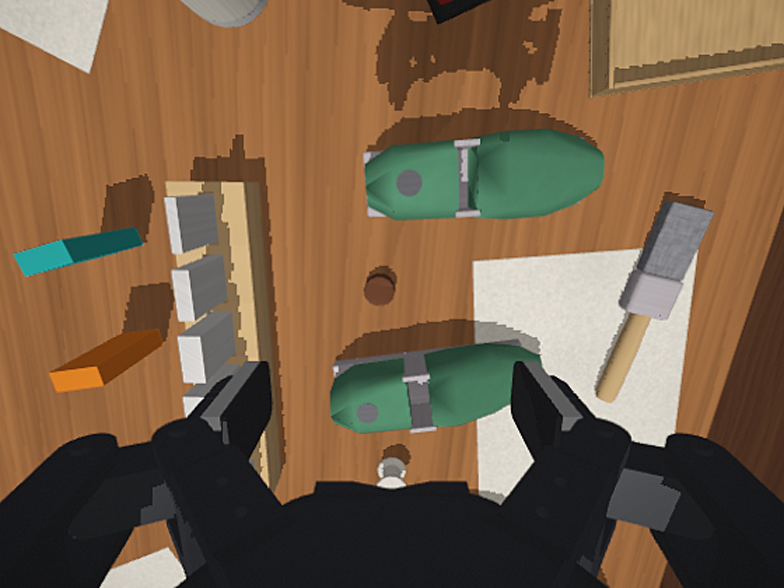

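Wrist view: the left last's gap is at (467,178) and the middle one at (417,390). They measure about 15 mm and 20 mm. Now the right last.

Request:
{"api": "send_rows", "payload": {"rows": [[8.5,[-5.4,0.7,0],0],[8.5,[-5.4,0.7,0],0],[8.5,[-5.4,0.7,0],0],[8.5,[-5.4,0.7,0],0],[8.5,[-5.4,0.7,0],0],[8.5,[-5.4,0.7,0],0],[8.5,[-5.4,0.7,0],0],[8.5,[0,0,0],0]]}}

```text
t: 4.1
tool_pos: [0.6738, -0.2447, 0.2536]
tool_rot: [2.144, 2.292, 0.001]
contact_force: [0.7, -0.1, -0.3]
opening: 0.085
grip_force: 0.0
```

```bash
cat >> h.py <<'E'
def plates(im):
    P=cloud(im); z=P[...,2]
    f=im["frame"].astype(int); gray=(np.ptp(f,axis=2)<40)
    m=((z>.088)&(z<.104)&gray&(abs(P[...,1])<.25)&(P[...,0]>.38)&(P[...,0]<.52)).astype(np.uint8)
    n,l,s,c=cv2.connectedComponentsWithStats(m)
    for i in range(1,n):
        if s[i,4]>40:
            q=P[l==i][:,:2]*1000
            r=cv2.minAreaRect(q.astype(np.float32)); print("plate rect",np.round(r[0],1),np.round(r[1],1),round(r[2],1),"mean",np.round(q.mean(0),1),s[i,4])
E
python3 - <<'E'
from h import *
im=ctrl.get_image("wrist");lasts(im);print(ctrl.get_obs()["tool_pos"]);plates(im)
plan(.44,.09,.25,3.4)
E
```

```text
last 0.6576 -0.1969 11.4 30.3 48.6 6163.0
[ 0.67379456 -0.24267787  0.25354324]
plate rect [ 454.1 -100.5] [35.1 40.3] 3.7 mean [ 456.  -101.3] 2155
now [ 0.6738 -0.2427  0.2535] psi 3.93 | turn 0.53 then shift cm [ 34.6  -21.37   0.35]
```

C's gap is about 30 mm, so the expected fits are A=2, B=3, C=5. Next I'll measure the rack plates.

Request:
{"api": "send_rows", "payload": {"rows": [[8.5,[5,-3,0],0.5],[8.5,[5,-3,0],0],[8.5,[5,-3,0],0],[8.5,[5,-3,0],0],[8.5,[5,-3,0],0],[8.5,[5,-3,0],0],[8.5,[4.6,-3.4,0],0],[8.5,[0,0,0],0]]}}

```text
t: 5.15
tool_pos: [0.4363, 0.0936, 0.2525]
tool_rot: [2.143, 2.295, 0.005]
contact_force: [0.6, -0.7, 0.4]
opening: 0.085
grip_force: 0.0
```

```bash
python3 - <<'E'
from h import *
im=ctrl.get_image("wrist");plates(im);lasts(im)
plan(.4378,.1566,.25,3.4)
print("top");im=ctrl.get_image("top");plates(im);lasts(im)
E
```

```text
plate rect [437.8 159.2] [ 7.2 39.5] 4.1 mean [437.8 159.4] 336
plate rect [441.1 107. ] [12.6 40.1] 3.8 mean [440.8 108. ] 486
plate rect [444.3  55.4] [16.7 39.9] 4.1 mean [444.2  56.5] 582
plate rect [447.4   3.9] [22.8 40. ] 3.7 mean [446.9   5.6] 691
plate rect [450.5 -47.8] [27.6 40.4] 3.6 mean [450.2 -45.4] 764
plate rect [452.7 -88.1] [32.1 18. ] 4.5 mean [452.  -85.7] 405
last 0.6561 0.2079 8.4 0.2 0.2 7267.0
now [0.4375 0.0923 0.2525] psi 3.78 | turn 0.38 then shift cm [6.42 0.41 0.25]
top
plate rect [454.  -99.4] [33.6 41.2] 3.5 mean [453.5 -98.8] 281
plate rect [450.9 -48.3] [28.4 37.5] 3.6 mean [450.3 -48. ] 225
plate rect [4.478e+02 2.000e-01] [23.6 35.2] 3.5 mean [447.4   0. ] 170
plate rect [443.9  61.2] [17.5 25. ] 2.7 mean [442.8  59.9] 84
plate rect [438.1 157.6] [ 8.2 37.2] 4.7 mean [437.7 158.4] 69
last 0.6546 0.2044 5.9 1.8 2.1 1093.0
last 0.6275 0.0177 44.8 22.3 7.5 1221.0
last 0.6584 -0.2046 -3.4 32.6 25.3 1447.0
```

Plate positions agree: the slots lie on a line with rack yaw 3.6° and spacing 51.8 mm. Now plate 1.

Request:
{"api": "send_rows", "payload": {"rows": [[5,[3.4,0.2,0],0.2],[5,[3.3,0.2,0],0],[5,[0,0,5],0],[5,[0,0,5],0],[5,[0,0,2],0],[5,[0,0,0],0]]}}

```text
t: 6.0
tool_pos: [0.4381, 0.1563, 0.1294]
tool_rot: [-2.157, -2.281, 0.005]
contact_force: [-0.1, -0.6, -0.4]
opening: 0.0497
grip_force: 0.0
```

```bash
python3 - <<'E'
from h import *
plan(.4378,.1592,.064,3.6)
E
```

```text
now [0.4381 0.1563 0.1294] psi 3.21 | turn -0.39 then shift cm [ 0.29 -0.01  6.54]
```

Request:
{"api": "send_rows", "payload": {"rows": [[5,[0.3,0,2.5],-0.3],[5,[0,0,2.5],0],[5,[0,0,1.5],0],[5,[0,0,0],0],[0,[0,0,0],0],[0,[0,0,0],0],[0,[0,0,0],0],[0,[0,0,0],0],[0,[0,0,0],0]], "newtons": 35}}

```text
t: 7.12
tool_pos: [0.4395, 0.1602, 0.0675]
tool_rot: [2.151, 2.289, 0.002]
contact_force: [-2.2, -0.2, 5.9]
opening: 0.0073
grip_force: 37.1
```

```bash
python3 - <<'E'
from h import *
plan(.4378,.1592,.064,3.6)
o=ctrl.get_obs();print(o["contact_force"],o["opening"],o["grip_force"])
E
```

```text
now [0.4395 0.1602 0.0675] psi 3.56 | turn -0.04 then shift cm [-0.09 -0.18  0.35]
[-2.18337721 -0.16317679  5.87282411] 0.0073437667001076895 37.07278311252594
```

Request:
{"api": "send_rows", "payload": {"rows": [[0,[0,0,-4.5],0],[0,[0,0,-5.5],0],[0,[0,0,0],0]]}}

```text
t: 7.5
tool_pos: [0.4423, 0.1608, 0.172]
tool_rot: [2.147, 2.285, 0.014]
contact_force: [-0.0, -0.2, -0.6]
opening: 0.0074
grip_force: 36.3
```

```bash
python3 - <<'E'
from h import *
plan(.6499,.2066,.16,5.2)
o=ctrl.get_obs();print(o["contact_force"],o["opening"],o["grip_force"])
print("top");im=ctrl.get_image("top");lasts(im);plates(im)
E
```

```text
now [0.4423 0.1608 0.172 ] psi 3.56 | turn -1.64 then shift cm [ 2.68 21.09  1.2 ]
[-0.02576473 -0.21941138 -0.61836842] 0.007382852606550367 36.279829144477844
top
last 0.6546 0.206 8.3 1.7 2.3 1323.0
last 0.6297 0.0199 19.8 20.1 2.4 1408.0
last 0.6572 -0.1997 5.4 37.6 5.1 1445.0
plate rect [453.8 -99.1] [33.  40.2] 3.3 mean [453.6 -99. ] 277
plate rect [450.7 -48.4] [27.9 38. ] 4.3 mean [450.4 -48.2] 222
plate rect [447.4   2.4] [22.9 39.7] 3.7 mean [447.2   2.6] 193
plate rect [444.4  54.2] [18.1 38.8] 4.0 mean [444.1  54.3] 153
plate rect [441.6 101.5] [13.3 30.8] 2.8 mean [441.4 101.3] 89
```

Request:
{"api": "send_rows", "payload": {"rows": [[0,[0.7,5.3,0],-1.6],[0,[0.7,5.3,0],0],[0,[0.6,5.3,0],0],[0,[0.6,5.1,0],0],[0,[0,0,0],0],[0,[0,0,0],0]]}}

```text
t: 8.3
tool_pos: [0.6445, 0.2031, 0.1638]
tool_rot: [-2.118, -2.317, 0.005]
contact_force: [0.4, 0.5, -0.4]
opening: 0.0076
grip_force: 36.2
```

```bash
cat >>h.py <<'E'
def blobs(im):
    P=cloud(im);hsv=cv2.cvtColor(im["frame"],cv2.COLOR_RGB2HSV)
    g=(hsv[...,0]>50)&(hsv[...,0]<85)&(hsv[...,1]>90)&(P[...,2]>.03)&(P[...,2]<.08)
    q=P[g]
    for lo,hi in((.11,.3),(-.1,.11),(-.32,-.1)):
        k=q[(q[:,1]>lo)&(q[:,1]<hi)]; print("blob",len(k),np.round(k.mean(0)[:2]*1000,1) if len(k) else None,end=" ")
    print()
E
python3 - <<'E'
from h import *
plan(.6499,.2066,.075,5.2)
im=ctrl.get_image("wrist");lasts(im);save(im,"w3.png",None,1.4)
T=ctrl.get_image("top");blobs(T)
blobs(dict(T,**{}))
E
```

```text
now [0.6445 0.2031 0.1638] psi 5.16 | turn -0.04 then shift cm [0.3  0.57 8.88]
last 0.6501 0.2072 14.3 1.0 48.9 9085.0
blob 16 [608.9 174. ] blob 1280 [645.1  13.5] blob 1277 [ 668.6 -187.5] 
blob 16 [608.9 174. ] blob 1280 [645.1  13.5] blob 1277 [ 668.6 -187.5]
```

View pics/w3.png

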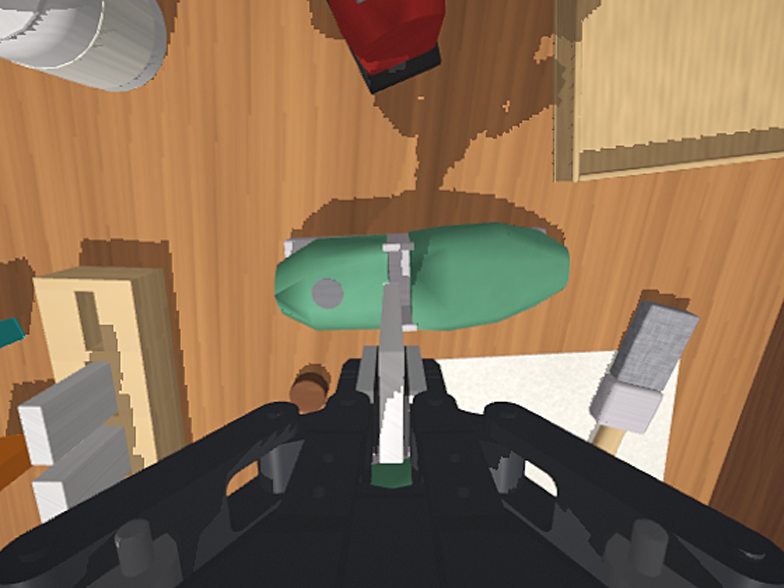

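The plate foot is at px (390,285) and the gap at (404,285). That matches the planned +5.7 mm shift, so I'll lower it after the shift.

Request:
{"api": "send_rows", "payload": {"rows": [[0,[0.3,0.55,0],0],[0,[0,0,2],0],[0,[0,0,0],0]]}}

```text
t: 8.78
tool_pos: [0.6492, 0.2065, 0.143]
tool_rot: [-2.117, -2.317, 0.007]
contact_force: [0.1, 0.4, -1.0]
opening: 0.0074
grip_force: 36.2
```

```bash
python3 - <<'E'
from h import *
plan(.6499,.2066,.079,5.2)
E
```

```text
now [0.6492 0.2065 0.143 ] psi 5.16 | turn -0.04 then shift cm [0.   0.07 6.4 ]
```

Request:
{"api": "send_rows", "payload": {"rows": [[0,[0,0,1.5],0],[0,[0,0,1.5],0],[0,[0,0,1.5],0],[0,[0,0,1.2],0],[0,[0,0,0.6],0],[0,[0,0,0],0]]}}

```text
t: 9.52
tool_pos: [0.651, 0.2068, 0.0827]
tool_rot: [-2.119, -2.319, 0.001]
contact_force: [-0.1, -0.5, -0.9]
opening: 0.0076
grip_force: 36.2
```

```bash
python3 - <<'E'
from h import *
plan(.6499,.2066,.079,5.2);print(ctrl.get_obs()["contact_force"])
im=ctrl.get_image("wrist");lasts(im)
E
```

```text
now [0.651  0.2068 0.0827] psi 5.16 | turn -0.04 then shift cm [-0.01 -0.11  0.37]
[-0.11887555 -0.49976132 -0.91780633]
last 0.6406 0.2136 -1.6 2.3 0.1 16437.0
```

Request:
{"api": "send_rows", "payload": {"rows": [[0,[0,0,0.4],0],[0,[0,0,0.2],0],[0,[0,0,0],0],[0,[0,0,0],0]]}}

```text
t: 10.07
tool_pos: [0.6513, 0.2069, 0.0775]
tool_rot: [2.119, 2.319, 0.0]
contact_force: [-0.8, 0.7, 0.1]
opening: 0.0075
grip_force: 36.2
```

Request:
{"api": "send_rows", "payload": {"rows": [[0,[0,0,-4],0],[0,[0,0,-4.5],0],[0,[0,0,0],0]]}}

```text
t: 10.45
tool_pos: [0.6544, 0.2075, 0.1687]
tool_rot: [2.115, 2.315, 0.013]
contact_force: [0.6, 0.3, -0.7]
opening: 0.0075
grip_force: 36.3
```

```bash
python3 - <<'E'
from h import *
plan(.6295,.0079,.16,12)
T=ctrl.get_image("top");blobs(T)
E
```

```text
now [0.6544 0.2075 0.1687] psi 5.16 | turn -6.84 then shift cm [-19.01  -6.59   0.87]
blob 49 [613.  175.8] blob 1264 [644.2  13.4] blob 1296 [ 670.1 -187.8]
```

Request:
{"api": "send_rows", "payload": {"rows": [[0,[0,0,0],-6.8],[0,[-4.8,-1.6,0],0],[0,[-4.8,-1.5,0],0],[0,[-4.7,-1.6,0],0],[0,[-4.7,-1.6,0],0],[0,[0,0,0],0],[0,[0,0,0],0]]}}

```text
t: 11.38
tool_pos: [0.6282, 0.0083, 0.1608]
tool_rot: [-1.977, -2.439, 0.001]
contact_force: [-0.4, 0.4, -1.1]
opening: 0.0073
grip_force: 36.2
```

```bash
python3 - <<'E'
from h import *
plan(.6295,.0079,.0775,12)
im=ctrl.get_image("wrist");lasts(im)
T=ctrl.get_image("top");blobs(T)
E
```

```text
now [0.6282 0.0083 0.1608] psi 11.94 | turn -0.06 then shift cm [-0.07  0.11  8.33]
last 0.6321 0.0084 30.3 0.1 49.0 9365.0
blob 1373 [659.7 205.5] blob 30 [709.8  45.2] blob 1234 [ 670.2 -187.3]
```

Request:
{"api": "send_rows", "payload": {"rows": [[0,[0,0.1,2],0],[0,[0,0,1.5],0],[0,[0,0,1.5],0],[0,[0,0,1.5],0],[0,[0,0,1.3],0],[0,[0,0,0.5],0],[0,[0,0,0],0],[0,[0,0,0],0]]}}

```text
t: 12.48
tool_pos: [0.6305, 0.008, 0.0801]
tool_rot: [1.977, 2.44, 0.001]
contact_force: [-0.4, 0.2, -0.5]
opening: 0.0074
grip_force: 36.2
```

```bash
python3 - <<'E'
from h import *
plan(.6576,-.1969,.16,11.4)
T=ctrl.get_image("top");blobs(T)
E
```

```text
now [0.6305 0.008  0.0801] psi 11.95 | turn 0.55 then shift cm [-20.62  -1.4   -7.99]
blob 1315 [660.4 206.6] blob 33 [689.8  46.8] blob 1264 [ 669.1 -187.2]
```

Request:
{"api": "send_rows", "payload": {"rows": [[0,[0,0,-4],0],[0,[0,0,-4.2],0.5],[0,[0,0,0],0],[0,[-5.2,-0.3,0],0],[0,[-5.2,-0.4,0],0],[0,[-5.1,-0.4,0],0],[0,[-5.1,-0.3,0],0],[0,[0,0,0],0],[0,[0,0,0],0]]}}

```text
t: 13.65
tool_pos: [0.6567, -0.1962, 0.1604]
tool_rot: [-1.988, -2.431, -0.0]
contact_force: [-0.1, -0.1, -0.1]
opening: 0.0073
grip_force: 36.2
```

```bash
python3 - <<'E'
from h import *
plan(.6576,-.1969,.0775,11.4)
im=ctrl.get_image("wrist");lasts(im)
T=ctrl.get_image("top");blobs(T)
E
```

```text
now [ 0.6567 -0.1962  0.1604] psi 11.44 | turn 0.04 then shift cm [-0.09  0.08  8.29]
last 0.6602 -0.196 38.0 0.1 48.6 9574.0
blob 1165 [661.8 207.3] blob 1330 [643.8  12.8] blob 443 [ 723.3 -168.7]
```

Request:
{"api": "send_rows", "payload": {"rows": [[0,[0,0.1,2],0],[0,[0,0,1.5],0],[0,[0,0,1.5],0],[0,[0,0,1.5],0],[0,[0,0,1.3],0],[0,[0,0,0.5],0],[0,[0,0,0],0],[0,[0,0,0],0]]}}

```text
t: 14.75
tool_pos: [0.6586, -0.1966, 0.0792]
tool_rot: [1.988, 2.431, 0.001]
contact_force: [-0.5, -0.4, -0.6]
opening: 0.0072
grip_force: 36.2
```

Request:
{"api": "send_rows", "payload": {"rows": [[0,[0,0,-4],0],[0,[0,0,-4.2],7.8],[0,[0,0,0],0],[0,[0,0,0],0]]}}

```text
t: 15.25
tool_pos: [0.6581, -0.1963, 0.1604]
tool_rot: [2.148, 2.292, 0.0]
contact_force: [0.1, -1.0, -1.1]
opening: 0.0076
grip_force: 36.2
```

```bash
python3 - <<'E'
from h import *
plan(.438,.159,.16,3.6)
T=ctrl.get_image("top");blobs(T)
E
```

```text
now [ 0.6581 -0.1963  0.1604] psi 3.70 | turn 0.1 then shift cm [ 36.84 -19.73   0.04]
blob 1195 [662.3 207.6] blob 1316 [643.5  12.8] blob 459 [ 723.5 -168.9]
```

Request:
{"api": "send_rows", "payload": {"rows": [[0,[0,0,-4],0.1],[0,[4.6,-2.5,0],0],[0,[4.6,-2.5,0],0],[0,[4.6,-2.5,0],0],[0,[4.6,-2.5,0],0],[0,[4.6,-2.5,0],0],[0,[4.6,-2.4,0],0],[0,[4.6,-2.4,0],0],[0,[4.6,-2.4,0],0],[0,[0,0,0],0]]}}

```text
t: 16.55
tool_pos: [0.4363, 0.1607, 0.1984]
tool_rot: [-2.144, -2.294, 0.003]
contact_force: [0.2, -0.6, -0.4]
opening: 0.007
grip_force: 36.2
```

Request:
{"api": "send_rows", "payload": {"rows": [[0,[0,0,4],0],[0,[0,0,0],0],[0,[0,0,0],0]]}}

```text
t: 16.92
tool_pos: [0.439, 0.1581, 0.1605]
tool_rot: [-2.152, -2.288, 0.001]
contact_force: [-0.2, -0.6, 0.1]
opening: 0.0076
grip_force: 36.1
```

```bash
python3 - <<'E'
from h import *
plan(.438,.159,.0675,3.6)
T=ctrl.get_image("top");blobs(T)
im=ctrl.get_image("wrist");save(im,"w4.png",(150,420,200,400),3)
E
```

```text
now [0.439  0.1581 0.1605] psi 3.50 | turn -0.1 then shift cm [ 0.09 -0.1   9.3 ]
blob 1137 [667.3 208.1] blob 1263 [643.8  13.2] blob 1286 [ 669.8 -187.3]
```

View pics/w4.png

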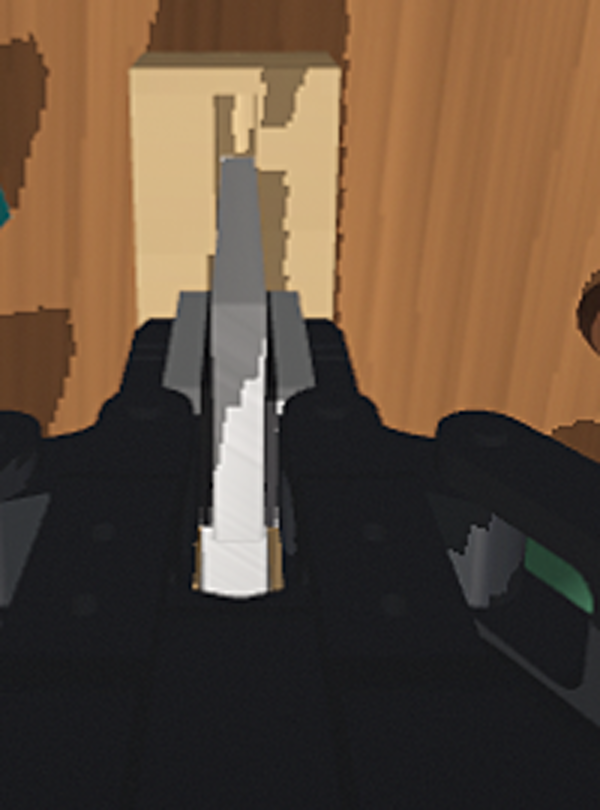

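The crop shows the foot centred (px 238) over the slot (213–257), so I'll lower it.

Request:
{"api": "send_rows", "payload": {"rows": [[0,[0.1,-0.1,3],0],[0,[0,0,2],0],[0,[0,0,2],0],[0,[0,0,1.5],0],[0,[0,0,0.5],0],[0,[0,0,0],0],[0,[0,0,0],0]]}}

```text
t: 17.9
tool_pos: [0.4383, 0.1598, 0.0713]
tool_rot: [2.151, 2.289, 0.002]
contact_force: [-0.2, -0.8, 0.0]
opening: 0.0073
grip_force: 36.2
```

Request:
{"api": "send_rows", "payload": {"rows": [[0,[0,0,0.3],0],[0,[0,0,0],0],[5,[0,0,0],0],[5,[0,0,0],0],[5,[0,0,0],0],[5,[0,0,0],0],[5,[0,0,0],0]]}}

```text
t: 18.77
tool_pos: [0.4376, 0.1597, 0.0673]
tool_rot: [2.151, 2.289, -0.0]
contact_force: [0.3, 1.0, -0.1]
opening: 0.05
grip_force: 0.0
```

```bash
python3 - <<'E'
from h import *
plan(.4411,.107,.0675,3.6)
T=ctrl.get_image("top");blobs(T)
im=ctrl.get_image("wrist");plates(im)
E
```

```text
now [0.4376 0.1597 0.0673] psi 3.56 | turn -0.04 then shift cm [-5.28  0.02 -0.02]
blob 1207 [660.9 207.1] blob 1233 [689.  -10.1] blob 1293 [ 669.8 -187.2] 
plate rect [437.1 159.4] [ 7.8 40.3] 3.3 mean [436.9 161.3] 1528
plate rect [409.9 159.9] [14.4 22.5] 41.0 mean [408. 163.] 770
plate rect [468.1 161.9] [13.8 22.6] 3.4 mean [464.4 166.6] 741
plate rect [439.1 127.4] [12.5  2.2] 4.8 mean [439.1 127.5] 188
```

Plate 1 is back at (437,159). Last B was just knocked, its blob jumping from (644,13) to (689,-10), so I'll re-measure it before going there. Next, plate 2.

Request:
{"api": "send_rows", "payload": {"rows": [[5,[-2.6,0,0],0],[5,[-2.7,0,0],0],[5,[0,0,0],0],[0,[0,0,0],0],[0,[0,0,0],0],[0,[0,0,0],0],[0,[0,0,0],0],[0,[0,0,0],0]]}}

```text
t: 19.88
tool_pos: [0.4409, 0.1071, 0.0674]
tool_rot: [-2.151, -2.289, -0.001]
contact_force: [1.2, 0.7, 1.7]
opening: 0.0121
grip_force: 36.8
```

Request:
{"api": "send_rows", "payload": {"rows": [[0,[0,0,-5],0],[0,[0,0,-6],0],[0,[0,0,0],0],[0,[0,0,0],0]]}}

```text
t: 20.38
tool_pos: [0.4404, 0.1067, 0.1766]
tool_rot: [-2.151, -2.289, 0.001]
contact_force: [-0.3, -0.5, -2.6]
opening: 0.0126
grip_force: 36.8
```

```bash
python3 - <<'E'
from h import *
T=ctrl.get_image("top");blobs(T);lasts(T);save(T,"t2.png",(70,250,170,430),3)
im=ctrl.get_image("wrist");lasts(im)
plan(.67,-.09,.25,12)
E
```

```text
blob 1138 [667.1 207.8] blob 1232 [687.8 -10.6] blob 1292 [ 670.3 -187.2] 
last 0.6493 0.2164 14.7 16.4 27.4 1387.0
last 0.6743 -0.0048 21.0 20.3 24.5 1350.0
last 0.6597 -0.2039 -4.0 31.3 27.9 1450.0
now [0.4395 0.1066 0.1749] psi 3.56 | turn -8.44 then shift cm [-24.03  18.46  -7.51]
```

View pics/t2.png

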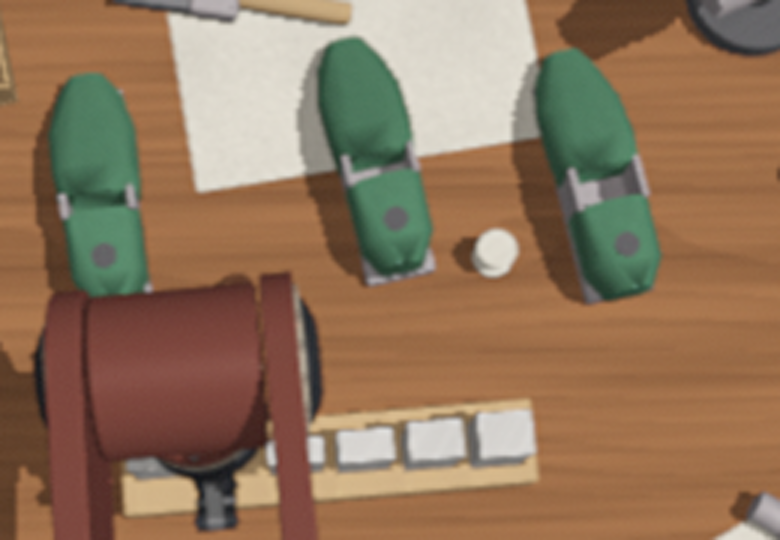

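The picture shows B moved away from the robot, its gap now at crop px (380,168). I'll look at it from above.

Request:
{"api": "send_rows", "payload": {"rows": [[0,[0,0,-1],-8.4],[0,[-3.9,3.1,-0.6],0],[0,[-3.9,3.1,-0.6],0],[0,[-3.9,3.1,-0.6],0],[0,[-3.8,3.1,-0.6],0],[0,[-3.8,3.1,-0.6],0],[0,[-3.7,3,-0.6],0],[0,[0,0,0],0],[0,[0,0,0],0]]}}

```text
t: 21.6
tool_pos: [0.6683, -0.0795, 0.2208]
tool_rot: [-1.976, -2.438, 0.003]
contact_force: [-0.1, 0.4, -0.8]
opening: 0.0124
grip_force: 36.8
```

```bash
python3 - <<'E'
from h import *
for i in range(2):
    im=ctrl.get_image("wrist");L=lasts(im)
save(im,"w5.png",None,1.2)
for r in L: plan(r[0],r[1],.165,r[2])
E
```

```text
last 0.6759 -0.0161 12.2 20.1 50.0 7577.0
last 0.6758 -0.0162 11.5 20.1 49.6 7532.0
now [ 0.6683 -0.0789  0.222 ] psi 12.00 | turn 0.5 then shift cm [6.   1.98 5.7 ]
```

View pics/w5.png

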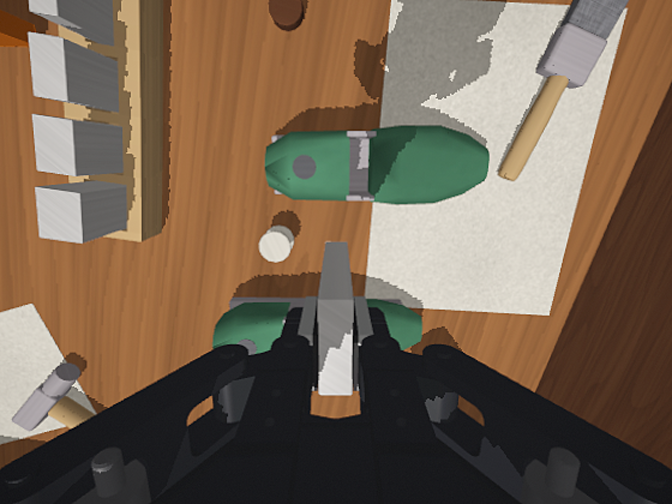

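B's gap is clearly at px (360,165) in the wrist view, at (0.676,-0.016), yaw 12°. Next I'll insert plate 2.

Request:
{"api": "send_rows", "payload": {"rows": [[0,[3,1,2.8],0],[0,[3,1,2.9],0],[0,[0,0,0],0],[0,[0,0,0],0]]}}

```text
t: 22.2
tool_pos: [0.6765, -0.0169, 0.1671]
tool_rot: [1.976, 2.441, 0.0]
contact_force: [0.3, 0.1, 0.2]
opening: 0.0126
grip_force: 36.8
```

```bash
python3 - <<'E'
from h import *
plan(.6758,-.0162,.078,12)
T=ctrl.get_image("top");blobs(T)
E
```

```text
now [ 0.6765 -0.0169  0.1671] psi 12.01 | turn 0.01 then shift cm [ 0.08 -0.05  8.91]
blob 1382 [659.6 205.8] blob 0 None blob 1198 [ 669.3 -187. ]
```

Request:
{"api": "send_rows", "payload": {"rows": [[0,[0,-0.1,2.5],0],[0,[0,0,1.6],0],[0,[0,0,1.5],0],[0,[0,0,1.5],0],[0,[0,0,1.2],0],[0,[0,0,0.5],0],[0,[0,0,0],0],[0,[0,0,0],0]]}}

```text
t: 23.25
tool_pos: [0.6762, -0.0173, 0.0791]
tool_rot: [1.977, 2.44, 0.001]
contact_force: [0.4, 0.2, -0.6]
opening: 0.0122
grip_force: 36.8
```

Request:
{"api": "send_rows", "payload": {"rows": [[0,[0,0,-4],0],[0,[0,0,-4.7],0.6],[0,[0,0,0],0],[0,[0,0,0],0]]}}

```text
t: 23.75
tool_pos: [0.6756, -0.0173, 0.1655]
tool_rot: [1.99, 2.43, 0.0]
contact_force: [0.1, -0.2, -1.7]
opening: 0.0127
grip_force: 36.8
```

```bash
python3 - <<'E'
from h import *
plan(.6576,-.1969,.165,11.4)
T=ctrl.get_image("top");blobs(T)
E
```

```text
now [ 0.6756 -0.0173  0.1655] psi 11.36 | turn -0.04 then shift cm [-17.25  -5.32   0.05]
blob 1387 [659.9 205.8] blob 0 None blob 1201 [ 669.1 -186.9]
```

Plate 2 went down freely in B. Next is C.

Request:
{"api": "send_rows", "payload": {"rows": [[0,[-4.3,-1.3,0],0],[0,[-4.3,-1.3,0],0],[0,[-4.3,-1.3,0],0],[0,[-4.3,-1.4,0],0],[0,[0,0,0],0],[0,[0,0,2.4],0],[0,[0,0,0],0]]}}

```text
t: 24.68
tool_pos: [0.6553, -0.1947, 0.1369]
tool_rot: [-1.985, -2.425, 0.003]
contact_force: [-0.8, 0.7, -1.4]
opening: 0.0126
grip_force: 36.7
```

```bash
python3 - <<'E'
from h import *
plan(.6576,-.1969,.078,11.4)
T=ctrl.get_image("top");blobs(T)
E
```

```text
now [ 0.6553 -0.1947  0.1369] psi 11.39 | turn -0.01 then shift cm [-0.26  0.18  5.89]
blob 1175 [661.6 207.2] blob 1302 [685.8 -11.6] blob 408 [ 725.3 -167.4]
```

Request:
{"api": "send_rows", "payload": {"rows": [[0,[-0.1,0.1,1.4],0],[0,[0,0,1.5],0],[0,[0,0,1.3],0],[0,[0,0,1],0],[0,[0,0,0.5],0],[0,[0,0,0],0],[0,[0,0,0],0]]}}

```text
t: 25.6
tool_pos: [0.6592, -0.1973, 0.085]
tool_rot: [1.99, 2.429, 0.0]
contact_force: [0.3, -0.1, -1.1]
opening: 0.0123
grip_force: 36.8
```

Request:
{"api": "send_rows", "payload": {"rows": [[0,[0,0,-4],0],[0,[0,0,-5],6.2],[0,[0,0,-5],0],[0,[0,0,0],0],[0,[0,0,0],0]]}}

```text
t: 26.22
tool_pos: [0.6587, -0.1971, 0.2245]
tool_rot: [2.119, 2.319, 0.0]
contact_force: [-0.9, -0.1, -1.8]
opening: 0.0125
grip_force: 36.8
```

```bash
python3 - <<'E'
from h import *
plan(.645,.137,.22,5.2)
T=ctrl.get_image("top");blobs(T)
E
```

```text
now [ 0.6587 -0.1971  0.2245] psi 5.16 | turn -0.04 then shift cm [33.4   1.66  0.45]
blob 1188 [661.3 207.2] blob 1253 [688.3 -11.1] blob 665 [ 711.9 -174. ]
```

C's insertion stopped 9 mm above the floor. I'll put it down deeper before going on.

Request:
{"api": "send_rows", "payload": {"rows": [[0,[0,0,5],-6.2],[0,[0,0,3],0],[0,[0,0,0],0],[0,[0,0,2],0],[0,[0,0,2],0],[0,[0,0,1.5],0],[0,[0,0,0.9],0],[0,[0,0,0.3],0],[0,[0,0,0],0],[0,[0,0,0],0]]}}

```text
t: 27.52
tool_pos: [0.6593, -0.1974, 0.0783]
tool_rot: [1.99, 2.429, 0.001]
contact_force: [-0.4, 0.3, -0.8]
opening: 0.0124
grip_force: 36.8
```

```bash
python3 - <<'E'
from h import *
plan(.6576,-.1969,.078,11.4)
E
```

```text
now [ 0.6593 -0.1974  0.0783] psi 11.36 | turn -0.04 then shift cm [ 0.08 -0.16  0.03]
```

Request:
{"api": "send_rows", "payload": {"rows": [[0,[0,0,-4],0],[0,[0,0,-5],6.2],[0,[0,0,-5.2],0],[0,[5.6,0.3,0],0],[0,[5.6,0.3,0],0],[0,[5.6,0.2,0],0],[0,[5.6,0.3,0],0],[0,[5.5,0.3,0],0],[0,[5.5,0.3,0],0],[0,[0,0,0],0]]}}

```text
t: 28.78
tool_pos: [0.6453, 0.1408, 0.2201]
tool_rot: [2.113, 2.324, 0.002]
contact_force: [0.3, -0.7, -1.4]
opening: 0.0125
grip_force: 36.8
```

Request:
{"api": "send_rows", "payload": {"rows": [[0,[0,0,0],0],[0,[0,0,0],0]]}}

```text
t: 29.02
tool_pos: [0.6459, 0.1357, 0.2196]
tool_rot: [2.121, 2.317, 0.0]
contact_force: [-0.6, 0.1, -1.1]
opening: 0.0125
grip_force: 36.8
```

```bash
python3 - <<'E'
from h import *
for i in range(4):
    im=ctrl.get_image("wrist");L=lasts(im)
plan(L[0][0],L[0][1],.165,L[0][2])
E
```

```text
last 0.6486 0.2068 7.5 15.6 49.6 7821.0
last 0.6486 0.2068 7.5 15.6 49.5 7806.0
last 0.6486 0.2069 7.3 15.7 49.6 7830.0
last 0.6486 0.2068 7.3 15.6 49.5 7799.0
now [0.6458 0.136  0.2193] psi 5.07 | turn -2.23 then shift cm [6.99 1.17 5.43]
```

```bash
python3 - <<'E'
from h import *
im=ctrl.get_image("wrist");save(im,"w6.png",(75,195,215,375),5)
E
```

```text
(no output)
```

View pics/w6.png

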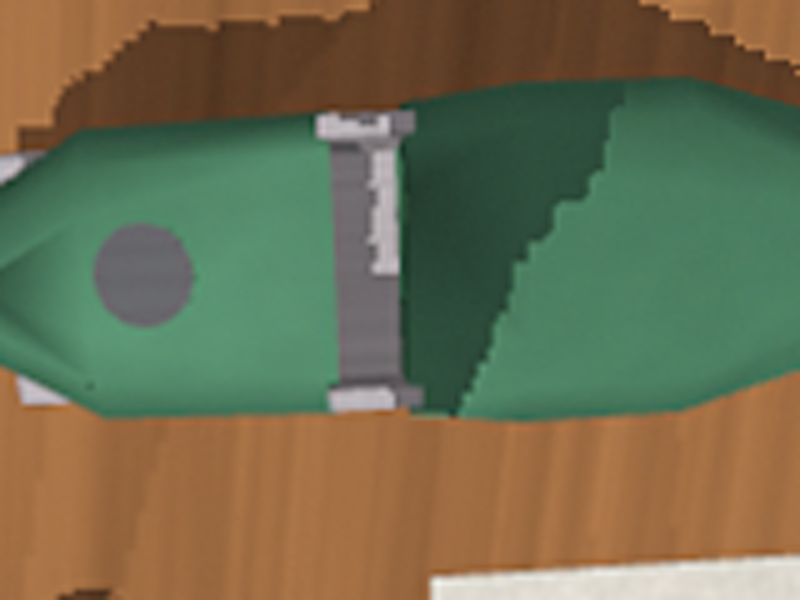

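The crop shows the heel edge at x 332→342 over rows 140–385, tilted about 2° from the tool, so A's yaw is about 7°. I'll bring plate 2 over A.

Request:
{"api": "send_rows", "payload": {"rows": [[0,[0,0,0],-1.9],[0,[3.5,0.6,2.6],0],[0,[3.5,0.55,2.6],0],[0,[0,0,0],0],[0,[0,0,2.4],0],[0,[0,0,0],0],[0,[0,0,0],0],[0,[0,0,0],0]]}}

```text
t: 30.28
tool_pos: [0.6494, 0.2077, 0.1451]
tool_rot: [2.08, 2.352, 0.003]
contact_force: [-0.7, -0.3, -1.3]
opening: 0.0127
grip_force: 36.7
```

```bash
python3 - <<'E'
from h import *
plan(.6486,.2068,.0755,7)
im=ctrl.get_image("wrist");save(im,"w7.png",(120,320,210,360),4)
plan(.6486,.2068,.0755,7)
E
```

```text
now [0.6494 0.2077 0.1451] psi 7.04 | turn 0.04 then shift cm [-0.08 -0.09  6.96]
now [0.6493 0.2078 0.1449] psi 7.04 | turn 0.04 then shift cm [-0.09 -0.08  6.94]
```

View pics/w7.png

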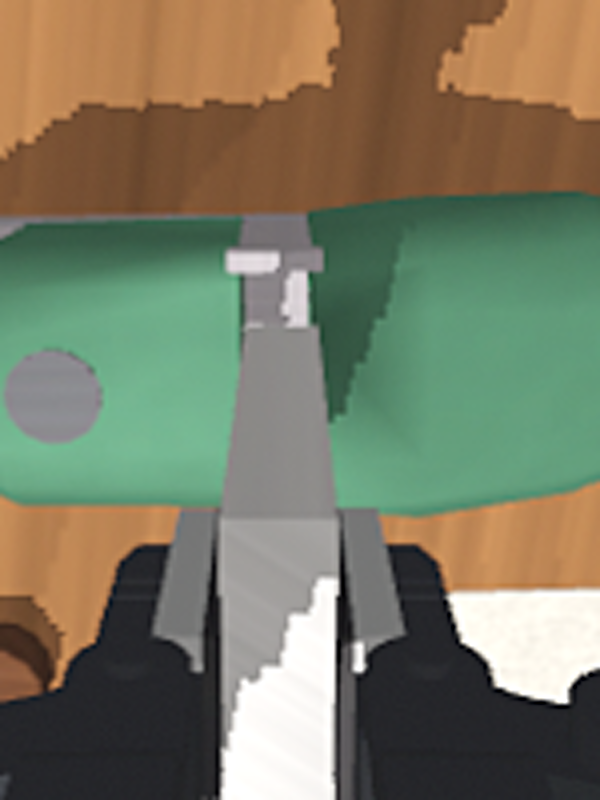

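The foot (px 247–322, centre 284) sits about 1–1.5 mm right of the gap (241–311, centre 276). I'll correct by -1.2 mm and go down slowly.

Request:
{"api": "send_rows", "payload": {"rows": [[0,[-0.1,-0.12,0],0],[0,[0,0,1],0],[0,[0,0,1],0],[0,[0,0,0.5],0],[0,[0,0,0.4],0],[0,[0,0,0.4],0]]}}

```text
t: 31.08
tool_pos: [0.6478, 0.2069, 0.1103]
tool_rot: [2.08, 2.353, 0.001]
contact_force: [1.7, 0.3, 0.7]
opening: 0.0125
grip_force: 36.9
```

Request:
{"api": "send_rows", "payload": {"rows": [[0,[0,0.05,0.5],0],[0,[0,0,0.6],0],[0,[0,0,0.6],0],[0,[0,0,0.6],0]]}}

```text
t: 31.58
tool_pos: [0.6481, 0.2069, 0.087]
tool_rot: [2.08, 2.354, 0.0]
contact_force: [2.4, -0.6, 0.2]
opening: 0.0122
grip_force: 37.0
```

Request:
{"api": "send_rows", "payload": {"rows": [[0,[0,0.05,0.5],0],[0,[0,0,0.4],0],[0,[0,0,0.2],0],[0,[0,0,0],0],[0,[0,0,0],0]]}}

```text
t: 32.2
tool_pos: [0.6482, 0.2069, 0.076]
tool_rot: [-2.08, -2.354, 0.001]
contact_force: [1.0, 0.3, -1.5]
opening: 0.0128
grip_force: 36.5
```

Request:
{"api": "send_rows", "payload": {"rows": [[0,[0,0,0.1],0],[0,[0,0,0],0],[3.5,[0,0,0],0],[3.5,[0,0,0],0],[3.5,[0,0,0],0],[3.5,[0,0,0],0],[3.5,[0,0,-3],0],[5,[0,0,-4],0],[5,[0,0,-4],0],[5,[0,0,0],0]]}}

```text
t: 33.45
tool_pos: [0.651, 0.2075, 0.1909]
tool_rot: [2.077, 2.35, 0.011]
contact_force: [1.1, -0.4, 0.5]
opening: 0.0501
grip_force: 0.0
```

```bash
cat >>h.py <<'E'
def stand(im,x,y,r=.06):
    "top face of a plate standing near x,y"
    P=cloud(im);f=im["frame"].astype(int)
    k=(np.linalg.norm(P[...,:2]-[x,y],axis=2)<r)&(P[...,2]>.075)&(P[...,2]<.115)&(np.ptp(f,axis=2)<40)&(f.max(2)>110)
    q=P[k]
    zt=np.percentile(q[:,2],90) if len(q) else 0
    t=q[q[:,2]>zt-.006]
    if len(t)>20: print("stand n",len(t),"ztop",round(zt*1000,1),[np.round(a,1) for a in cv2.minAreaRect((t[:,:2]*1000).astype(np.float32))])
E
python3 - <<'E'
from h import *
im=ctrl.get_image("wrist");save(im,"w8.png",None,1.0);stand(im,.648,.207)
plan(.4443,.0554,.2,3.6)
T=ctrl.get_image("top");blobs(T)
E
```

```text
stand n 727 ztop 105.2 [array([647.8, 207.2]), array([12.4, 39.8]), np.float64(7.1)]
now [0.6496 0.2072 0.1878] psi 7.06 | turn 3.46 then shift cm [-13.86 -21.44  -1.22]
blob 75 [611.3 176.7] blob 1251 [687.8 -10.5] blob 1272 [ 669.1 -187.3]
```

View pics/w8.png

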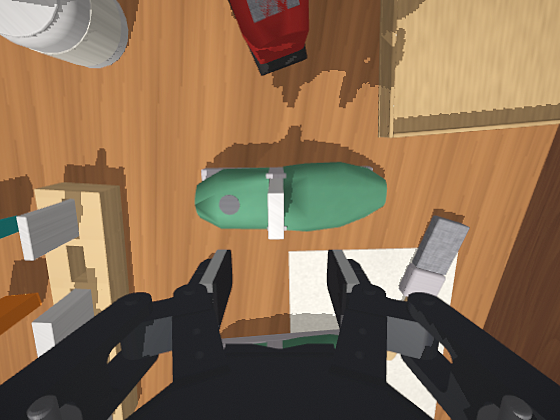

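Plate 2 stands home in A at px (276,200), top at 105 mm and centred. On to plate 3.

Request:
{"api": "send_rows", "payload": {"rows": [[5,[0,0,0],3.5],[5,[-2.8,-4.3,0],0],[5,[-2.8,-4.3,0],0],[5,[-2.8,-4.3,0],0],[5,[-2.7,-4.3,0],0],[5,[-2.7,-4.2,0],0],[5,[0,0,0],0],[5,[0,0,5],0],[5,[0,0,1],0],[5,[0,0,0],0]]}}

```text
t: 34.8
tool_pos: [0.4428, 0.0562, 0.1242]
tool_rot: [-2.149, -2.288, 0.003]
contact_force: [0.8, -0.0, 0.7]
opening: 0.0501
grip_force: 0.0
```

```bash
python3 - <<'E'
from h import *
plan(.4443,.0554,.0675,3.6)
T=ctrl.get_image("top");blobs(T)
E
```

```text
now [0.4428 0.0562 0.1242] psi 3.58 | turn -0.02 then shift cm [-0.09  0.14  5.67]
blob 1061 [662.1 206.3] blob 1268 [687.4 -10.9] blob 1275 [ 669.4 -187.7]
```

Request:
{"api": "send_rows", "payload": {"rows": [[5,[-0.1,0.1,3.5],0],[5,[0,0,2.2],0],[5,[0,0,0],0],[0,[0,0,0],0],[0,[0,0,0],0],[0,[0,0,0],0],[0,[0,0,0],0],[0,[0,0,0],0]]}}

```text
t: 35.85
tool_pos: [0.4457, 0.0549, 0.0704]
tool_rot: [2.15, 2.288, 0.003]
contact_force: [-1.3, 0.7, 7.0]
opening: 0.0174
grip_force: 36.2
```

Request:
{"api": "send_rows", "payload": {"rows": [[0,[0,0,-5],0],[0,[0,0,-5.5],0],[0,[0,0,-4.5],-7.8],[0,[0,0,0],0],[0,[0,0,0],0]]}}

```text
t: 36.48
tool_pos: [0.4439, 0.055, 0.2174]
tool_rot: [-1.991, -2.429, 0.001]
contact_force: [-0.7, 0.9, -1.7]
opening: 0.0172
grip_force: 35.6
```

```bash
python3 - <<'E'
from h import *
plan(.6576,-.1969,.165,11.4)
T=ctrl.get_image("top");blobs(T)
E
```

```text
now [0.4439 0.055  0.2174] psi 11.31 | turn -0.09 then shift cm [-28.91  15.97   5.24]
blob 1055 [660.2 206.2] blob 1146 [695.3  -9.1] blob 1294 [ 670.2 -187.3]
```

Request:
{"api": "send_rows", "payload": {"rows": [[0,[-4.8,2.7,0],0],[0,[-4.8,2.7,0],0],[0,[-4.8,2.7,0],0],[0,[-4.8,2.7,0],0],[0,[-4.8,2.6,0],0],[0,[-4.9,2.6,0],0],[0,[0,0,0],0],[0,[0,0,4],0],[0,[0,0,3],0],[0,[0,0,0],0]]}}

```text
t: 37.78
tool_pos: [0.6547, -0.1948, 0.1426]
tool_rot: [-1.984, -2.423, 0.004]
contact_force: [0.5, 0.3, -0.3]
opening: 0.0174
grip_force: 35.5
```

```bash
python3 - <<'E'
from h import *
plan(.6576,-.1969,.0785,11.4)
T=ctrl.get_image("top");blobs(T)
E
```

```text
now [ 0.6547 -0.1948  0.1426] psi 11.37 | turn -0.03 then shift cm [-0.27  0.24  6.41]
blob 993 [660.  206.3] blob 1306 [685.5 -11.8] blob 429 [ 724.9 -167.6]
```

Request:
{"api": "send_rows", "payload": {"rows": [[0,[-0.1,0,1.5],0],[0,[0,0,1.5],0],[0,[0,0,1.5],0],[0,[0,0,1.4],0],[0,[0,0,0.7],0],[0,[0,0,0.3],0],[0,[0,0,0],0],[0,[0,0,0],0]]}}

```text
t: 38.83
tool_pos: [0.6589, -0.198, 0.08]
tool_rot: [1.99, 2.429, 0.001]
contact_force: [0.9, -0.4, -0.4]
opening: 0.0172
grip_force: 35.5
```

Request:
{"api": "send_rows", "payload": {"rows": [[0,[0,0,-4.5],0],[0,[0,0,-4.5],-0.5],[0,[0,0,-5],0],[0,[5.2,1.6,0],0],[0,[5.2,1.6,0],0],[0,[0,0,0],0],[0,[0,0,0],0],[0,[0,0,0],0]]}}

```text
t: 39.83
tool_pos: [0.6683, -0.0907, 0.2193]
tool_rot: [1.982, 2.437, -0.0]
contact_force: [1.0, 0.2, -1.4]
opening: 0.0176
grip_force: 35.6
```

```bash
python3 - <<'E'
from h import *
for i in range(4):
    im=ctrl.get_image("wrist");L=lasts(im)
plan(L[0][0],L[0][1],.165,L[0][2])
T=ctrl.get_image("top");blobs(T)
E
```

```text
last 0.6756 -0.0164 12.7 20.8 49.6 7879.0
last 0.6756 -0.0165 12.6 20.8 49.8 7879.0
last 0.6756 -0.0164 12.8 20.8 49.7 7868.0
last 0.6755 -0.0163 12.7 20.8 49.7 7864.0
now [ 0.6683 -0.0905  0.2192] psi 11.78 | turn -0.92 then shift cm [7.08 2.33 5.42]
blob 1219 [660.8 205.1] blob 1050 [697.7  -6.1] blob 109 [ 599.8 -222.6]
```

Request:
{"api": "send_rows", "payload": {"rows": [[0,[0,0,0],-0.6],[0,[3.5,1.15,2.6],0],[0,[3.6,1.15,2.6],0],[0,[0,0,0],0],[0,[0,0,2],0],[0,[0,0,0],0],[0,[0,0,0],0],[0,[0,0,0],0]]}}

```text
t: 41.08
tool_pos: [0.676, -0.0158, 0.1483]
tool_rot: [1.967, 2.448, 0.001]
contact_force: [-0.3, 0.0, -1.1]
opening: 0.0176
grip_force: 35.5
```

```bash
python3 - <<'E'
from h import *
im=ctrl.get_image("wrist")
plan(.6756,-.0164,.0755,12.4)
E
```

```text
now [ 0.676  -0.0157  0.1482] psi 12.42 | turn 0.02 then shift cm [-0.06 -0.05  7.27]
```

Request:
{"api": "send_rows", "payload": {"rows": [[0,[-0.05,-0.05,0],0],[0,[0,0,1],0],[0,[0,0,1],0],[0,[0,0,0.5],0],[0,[0,0,0.5],0],[0,[0,0,0.4],0],[0,[0,0,0.3],0]]}}

```text
t: 42.0
tool_pos: [0.6753, -0.0158, 0.1102]
tool_rot: [1.967, 2.449, 0.0]
contact_force: [0.7, 0.4, -1.1]
opening: 0.0174
grip_force: 35.7
```

Request:
{"api": "send_rows", "payload": {"rows": [[0,[0,0,0.6],0],[0,[0,0,0.6],0],[0,[0,0,0.6],0],[0,[0,0,0.5],0],[0,[0,0,0.5],0],[0,[0,0,0.3],0],[0,[0,0,0],0],[0,[0,0,0],0]]}}

```text
t: 43.0
tool_pos: [0.6753, -0.0157, 0.0789]
tool_rot: [1.967, 2.449, 0.001]
contact_force: [4.4, 1.5, -4.2]
opening: 0.0177
grip_force: 35.2
```

Request:
{"api": "send_rows", "payload": {"rows": [[0,[0,0.07,0.1],0],[0,[0,0,0.1],0],[0,[0,0,0],0]]}}

```text
t: 43.38
tool_pos: [0.6756, -0.0157, 0.0786]
tool_rot: [-1.967, -2.449, 0.001]
contact_force: [-2.1, 1.1, 5.3]
opening: 0.0172
grip_force: 36.5
```

Request:
{"api": "send_rows", "payload": {"rows": [[4,[0,0,0],0],[4,[0,0,0],0],[4,[0,0,0],0],[4,[0,0,0],0],[4,[0,0,-3],0],[5.5,[0,0,-4],0],[5.5,[0,0,-4],0],[5.5,[0,0,0],0],[5.5,[0,0,0],0]]}}

```text
t: 44.5
tool_pos: [0.6754, -0.0156, 0.1866]
tool_rot: [-1.967, -2.449, 0.001]
contact_force: [-0.4, -0.4, 0.5]
opening: 0.055
grip_force: 0.0
```

```bash
python3 - <<'E'
from h import *
im=ctrl.get_image("wrist");stand(im,.676,-.016)
plan(.4474,.0039,.19,3.6)
T=ctrl.get_image("top");blobs(T)
E
```

```text
stand n 1026 ztop 105.2 [array([674.6, -14.9]), array([17.7, 39.4]), np.float64(11.8)]
now [ 0.6749 -0.0156  0.1855] psi 12.46 | turn 8.86 then shift cm [  3.37 -22.58  -0.45]
blob 1175 [659.4 204.8] blob 0 None blob 1209 [ 670.4 -186.9]
```

Plate 3 is home in B, centred. Next is plate 4.

Request:
{"api": "send_rows", "payload": {"rows": [[5.5,[0,0,0],8.9],[5.5,[0.7,-4.6,0],0],[5.5,[0.7,-4.5,0],0],[5.5,[0.7,-4.5,0],0],[5.5,[0.7,-4.5,0],0],[5.5,[0.6,-4.5,0],0],[5.5,[0,0,0],0],[5.5,[0,0,5],0],[5.5,[0,0,1],0],[5.5,[0,0,0],0]]}}

```text
t: 45.85
tool_pos: [0.448, 0.0043, 0.1265]
tool_rot: [-2.15, -2.288, 0.002]
contact_force: [-0.1, -0.1, 0.5]
opening: 0.0553
grip_force: 0.0
```

```bash
python3 - <<'E'
from h import *
plan(.4474,.0039,.0675,3.6)
T=ctrl.get_image("top");blobs(T)
E
```

```text
now [0.448  0.0043 0.1265] psi 3.56 | turn -0.04 then shift cm [-0.04 -0.06  5.9 ]
blob 1063 [661.  206.2] blob 1102 [686.9 -10.2] blob 1311 [ 670.3 -187.4]
```

Request:
{"api": "send_rows", "payload": {"rows": [[5.5,[0,0,3.5],0],[5.5,[0,0,2.4],0],[5.5,[0,0,0],0],[0,[0,0,0],0],[0,[0,0,0],0],[0,[0,0,0],0],[0,[0,0,0],0],[0,[0,0,0],0]], "newtons": 40}}

```text
t: 46.9
tool_pos: [0.4493, 0.004, 0.0705]
tool_rot: [2.15, 2.288, 0.002]
contact_force: [-2.2, -1.2, 5.6]
opening: 0.0222
grip_force: 40.2
```

Request:
{"api": "send_rows", "payload": {"rows": [[0,[0,0,-5],0],[0,[0,0,-5.5],0],[0,[0,0,-4.5],-7.8],[0,[0,0,0],0],[0,[0,0,0],0]]}}

```text
t: 47.52
tool_pos: [0.4477, 0.0044, 0.2175]
tool_rot: [-1.991, -2.429, 0.001]
contact_force: [0.3, 0.2, -1.9]
opening: 0.0228
grip_force: 40.9
```

```bash
python3 - <<'E'
from h import *
plan(.6576,-.1969,.215,11.4)
T=ctrl.get_image("top");blobs(T)
E
```

```text
now [0.4477 0.0044 0.2175] psi 11.32 | turn -0.08 then shift cm [-23.88  16.6    0.25]
blob 1041 [661.8 206.4] blob 922 [702.5  -7.3] blob 1276 [ 670.  -187.2]
```

Request:
{"api": "send_rows", "payload": {"rows": [[0,[-4,2.8,0],0],[0,[-4,2.8,0],0],[0,[-4,2.8,0],0],[0,[-4,2.8,0],0],[0,[-4,2.7,0],0],[0,[-3.9,2.7,0],0],[0,[0,0,0],0],[0,[0,0,4],0],[0,[0,0,3],0],[0,[0,0,0],0]]}}

```text
t: 48.82
tool_pos: [0.6544, -0.1954, 0.1425]
tool_rot: [-1.984, -2.423, 0.004]
contact_force: [-0.0, 0.4, -1.6]
opening: 0.0219
grip_force: 40.8
```

Request:
{"api": "send_rows", "payload": {"rows": [[0,[0,0,0],0],[0,[0,0,0],0]]}}

```text
t: 49.08
tool_pos: [0.6589, -0.1976, 0.1507]
tool_rot: [1.989, 2.428, 0.002]
contact_force: [0.4, -0.5, -1.8]
opening: 0.0223
grip_force: 40.9
```

```bash
python3 - <<'E'
from h import *
im=ctrl.get_image("wrist")
plan(.6576,-.1969,.080,11.4)
T=ctrl.get_image("top");blobs(T)
E
```

```text
now [ 0.6589 -0.1976  0.1506] psi 11.36 | turn -0.04 then shift cm [ 0.1  -0.11  7.06]
blob 1012 [661.3 206.5] blob 1130 [684.5 -11.3] blob 452 [ 723.8 -168.8]
```

Request:
{"api": "send_rows", "payload": {"rows": [[0,[0.1,-0.1,1],0],[0,[0,0,1],0],[0,[0,0,1],0],[0,[0,0,0.8],0],[0,[0,0,0],0]]}}

```text
t: 49.8
tool_pos: [0.656, -0.1963, 0.1088]
tool_rot: [-1.989, -2.429, 0.001]
contact_force: [0.3, -0.4, -0.7]
opening: 0.0224
grip_force: 40.9
```

Request:
{"api": "send_rows", "payload": {"rows": [[0,[0,0,1],0],[0,[0,0,1],0],[0,[0,0,0.8],0],[0,[0,0,0.3],0],[0,[0,0,0],0],[0,[0,0,0],0]]}}

```text
t: 50.55
tool_pos: [0.657, -0.1967, 0.0795]
tool_rot: [1.99, 2.43, 0.0]
contact_force: [0.2, -0.7, -1.5]
opening: 0.0222
grip_force: 40.9
```

Request:
{"api": "send_rows", "payload": {"rows": [[0,[0,0,-4.5],0],[0,[0,0,-4.5],7.8],[0,[0,0,-5],0],[0,[3.6,-3.3,0],0],[0,[3.6,-3.3,0],0],[0,[3.6,-3.3,0],0],[0,[3.5,-3.3,0],0],[0,[3.5,-3.2,0],0],[0,[3.5,-3.2,0],0],[0,[0,0,0],0]]}}

```text
t: 51.8
tool_pos: [0.4464, 0.0055, 0.2194]
tool_rot: [2.148, 2.292, 0.001]
contact_force: [0.3, -0.9, -1.5]
opening: 0.0224
grip_force: 41.5
```

Request:
{"api": "send_rows", "payload": {"rows": [[0,[0,0,4],0],[0,[0,0,2],0],[0,[0,0,0],0],[0,[0,0,0],0],[0,[0,0,0],0]]}}

```text
t: 52.42
tool_pos: [0.449, 0.0035, 0.1609]
tool_rot: [2.15, 2.287, 0.002]
contact_force: [0.3, -0.3, -2.2]
opening: 0.0225
grip_force: 41.4
```

```bash
python3 - <<'E'
from h import *
im=ctrl.get_image("wrist");plates(im)
plan(.4477,.0040,.072,3.6)
T=ctrl.get_image("top");blobs(T)
E
```

```text
plate rect [438.2 143.5] [7.6 9.8] 3.7 mean [438.3 142.7] 274
plate rect [453.4 -96.6] [32.7 24. ] 1.8 mean [453.3 -95.6] 855
now [0.4489 0.0036 0.1607] psi 3.55 | turn -0.05 then shift cm [ 0.05 -0.12  8.87]
blob 1050 [661.9 206.5] blob 1075 [687.6  -9.9] blob 1312 [ 668.5 -187.3]
```

Request:
{"api": "send_rows", "payload": {"rows": [[0,[0,-0.1,3],0],[0,[0,0,2],0],[0,[0,0,1.5],0],[0,[0,0,1.2],0],[0,[0,0,0.8],0],[0,[0,0,0.3],0],[0,[0,0,0],0],[0,[0,0,0],0]]}}

```text
t: 53.52
tool_pos: [0.4474, 0.0037, 0.0719]
tool_rot: [2.151, 2.289, 0.001]
contact_force: [-0.4, -0.6, -1.3]
opening: 0.0222
grip_force: 41.5
```

Request:
{"api": "send_rows", "payload": {"rows": [[0,[0,0,0.1],0],[6,[0,0,0],0],[6,[0,0,0],0],[6,[0,0,0],0],[6,[0,0,0],0],[6,[-2.6,0,-0.2],0],[6,[-2.55,0,0],0],[6,[0,0,0],0]]}}

```text
t: 54.52
tool_pos: [0.4504, -0.0486, 0.0725]
tool_rot: [2.154, 2.287, 0.0]
contact_force: [-1.0, 0.4, 0.1]
opening: 0.06
grip_force: 0.0
```

```bash
python3 - <<'E'
from h import *
plan(.4505,-.0478,.0675,3.6)
T=ctrl.get_image("top");blobs(T)
im=ctrl.get_image("wrist");plates(im)
E
```

```text
now [ 0.4504 -0.0486  0.0725] psi 3.43 | turn -0.17 then shift cm [0.08 0.02 0.5 ]
blob 1048 [660.4 206.3] blob 1081 [687.5  -9.7] blob 1337 [ 667.9 -187.9] 
plate rect [446.5   3.1] [23.1 40.1] 3.6 mean [446.4   4.3] 5357
plate rect [450.2 -48.3] [28.  40.9] 3.6 mean [450. -46.] 5043
plate rect [417.5 -47.8] [14.  22.4] 40.0 mean [415.5 -45.1] 783
plate rect [480.4 -44.2] [22.5 13.9] 57.3 mean [482.1 -41.1] 750
plate rect [452.1 -80.7] [32.3  3.7] 4.0 mean [451.9 -80.3] 769
```

Request:
{"api": "send_rows", "payload": {"rows": [[6,[0,0,0.5],-0.2],[6,[0,0,0],0],[0,[0,0,0],0],[0,[0,0,0],0],[0,[0,0,0],0],[0,[0,0,0],0],[0,[0,0,0],0]], "newtons": 45}}

```text
t: 55.5
tool_pos: [0.4503, -0.0476, 0.0675]
tool_rot: [2.147, 2.293, 0.001]
contact_force: [0.8, 0.4, 0.3]
opening: 0.0275
grip_force: 44.8
```

Request:
{"api": "send_rows", "payload": {"rows": [[0,[0,0,-5],0],[0,[0,0,-5.5],0],[0,[0,0,-4.5],-7.8],[0,[0,0,0],0],[0,[0,0,0],0]]}}

```text
t: 56.12
tool_pos: [0.4493, -0.0475, 0.2157]
tool_rot: [-1.986, -2.431, 0.002]
contact_force: [0.2, 0.2, -2.5]
opening: 0.0274
grip_force: 48.7
```

```bash
python3 - <<'E'
from h import *
plan(.650,-.267,.22,11.4)
T=ctrl.get_image("top");blobs(T)
E
```

```text
now [ 0.4493 -0.0475  0.2157] psi 11.51 | turn 0.11 then shift cm [-25.49  15.34  -0.43]
blob 1048 [660.9 206.5] blob 924 [700.2  -5.5] blob 1063 [ 686.9 -184.7]
```

Request:
{"api": "send_rows", "payload": {"rows": [[0,[-4.3,2.6,0],0],[0,[-4.3,2.6,0],0],[0,[-4.3,2.6,0],0],[0,[-4.2,2.5,0],0],[0,[-4.2,2.5,0],0],[0,[-4.2,2.5,0],0],[0,[0,0,0],0],[0,[0,0,0],0],[0,[0,0,0],0]]}}

```text
t: 57.3
tool_pos: [0.6503, -0.2657, 0.2166]
tool_rot: [-1.985, -2.433, 0.0]
contact_force: [-0.3, 0.5, -0.9]
opening: 0.0274
grip_force: 48.7
```

```bash
python3 - <<'E'
from h import *
for i in range(4):
    im=ctrl.get_image("wrist");L=lasts(im)
plan(L[-1][0],L[-1][1],.165,L[-1][2])
save(im,"w9.png",None,1)
E
```

```text
last 0.6564 -0.1967 11.6 30.3 49.5 8006.0
last 0.6565 -0.1966 11.2 30.1 49.9 7996.0
last 0.6563 -0.1967 10.5 30.6 49.3 7966.0
last 0.6563 -0.1967 11.4 30.6 49.5 7951.0
now [ 0.6509 -0.2662  0.2179] psi 11.59 | turn 0.19 then shift cm [6.71 1.9  5.29]
```

Request:
{"api": "send_rows", "payload": {"rows": [[0,[0,0,0],0.2],[0,[3.4,0.95,2.6],0],[0,[3.3,0.95,2.6],0],[0,[0,0,0],0],[0,[0,0,1.8],0],[0,[0,0,0],0],[0,[0,0,0],0],[0,[0,0,0],0]]}}

```text
t: 58.5
tool_pos: [0.657, -0.1981, 0.1482]
tool_rot: [1.991, 2.429, 0.001]
contact_force: [-0.0, -0.4, -0.7]
opening: 0.0272
grip_force: 48.7
```

```bash
python3 - <<'E'
from h import *
im=ctrl.get_image("wrist")
plan(.6564,-.1967,.0755,11.4)
T=ctrl.get_image("top");blobs(T)
E
```

```text
now [ 0.6569 -0.198   0.1482] psi 11.33 | turn -0.07 then shift cm [ 0.13 -0.03  7.27]
blob 975 [662.3 206.8] blob 1148 [685.9 -11. ] blob 457 [ 723.  -168.7]
```

Request:
{"api": "send_rows", "payload": {"rows": [[0,[0.1,-0.05,0],0],[0,[0,0,1],0],[0,[0,0,1],0],[0,[0,0,0.5],0],[0,[0,0,0.5],0],[0,[0,0,0.4],0],[0,[0,0,0.3],0]]}}

```text
t: 59.48
tool_pos: [0.6559, -0.1965, 0.1102]
tool_rot: [1.991, 2.43, -0.0]
contact_force: [-0.1, 0.1, -1.4]
opening: 0.0274
grip_force: 48.8
```

Request:
{"api": "send_rows", "payload": {"rows": [[0,[0,0,0.6],0],[0,[0,0,0.6],0],[0,[0,0,0.6],0],[0,[0,0,0.5],0],[0,[0,0,0.5],0],[0,[0,0,0.4],0],[0,[0,0,0],0],[0,[0,0,0],0]]}}

```text
t: 60.48
tool_pos: [0.6559, -0.1966, 0.0785]
tool_rot: [1.991, 2.43, -0.0]
contact_force: [-0.1, 0.1, -0.2]
opening: 0.0272
grip_force: 48.7
```

Request:
{"api": "send_rows", "payload": {"rows": [[0,[0,0,0.2],0],[0,[0,0,0],0],[0,[0,0,0],0]]}}

```text
t: 60.85
tool_pos: [0.6559, -0.1965, 0.0763]
tool_rot: [1.991, 2.43, -0.0]
contact_force: [-0.1, -0.7, -1.0]
opening: 0.0272
grip_force: 48.7
```

Request:
{"api": "send_rows", "payload": {"rows": [[0,[0,0,0.1],0],[0,[0,0,0],0],[5,[0,0,0],0],[5,[0,0,0],0],[5,[0,0,0],0],[5,[0,0,0],0],[5,[0,0,-4],0],[6,[0,0,-4],0],[6,[0,0,-4],0],[6,[0,0,0],0]]}}

```text
t: 62.1
tool_pos: [0.6583, -0.1975, 0.2009]
tool_rot: [1.985, 2.424, 0.004]
contact_force: [0.4, 0.5, 0.1]
opening: 0.0599
grip_force: 0.0
```

Request:
{"api": "send_rows", "payload": {"rows": [[6,[3,-5,-1],0],[6,[3,-5,-1],0],[6,[3,-5,0],0],[6,[0,0,0],0],[6,[0,0,0],0]]}}

```text
t: 62.72
tool_pos: [0.4912, -0.1379, 0.2149]
tool_rot: [1.991, 2.43, 0.0]
contact_force: [-0.1, 0.2, -0.6]
opening: 0.0598
grip_force: 0.0
```

```bash
python3 - <<'E'
from h import *
im=ctrl.get_image("wrist");T=ctrl.get_image("top")
for n,a in(("wrist",im),("top",T)):
    print(n)
    for x,y in((.648,.207),(.675,-.016),(.656,-.197)): stand(a,x,y,.045)
plates(im);blobs(T)
S=ctrl.get_image("scene");save(S,"s9.png",None,1.4)
print(ctrl.get_obs()["tool_pos"])
E
```

```text
wrist
stand n 1377 ztop 105.0 [array([674.3, -15.4]), array([20.6, 40.1]), np.float64(11.6)]
stand n 613 ztop 105.0 [array([ 654.6, -191.9]), array([30. , 29.4]), np.float64(10.6)]
top
stand n 107 ztop 105.8 [array([648.5, 205.3]), array([13.7, 39.5]), np.float64(6.5)]
stand n 135 ztop 106.0 [array([674.5, -15.7]), array([18.7, 37.6]), np.float64(12.0)]
plate rect [446.7   2.7] [23.6 39.6] 3.6 mean [447.1   2. ] 1711
plate rect [ 453.9 -100.6] [32.9 40.1] 3.3 mean [453.9 -99.9] 1681
blob 1059 [660.4 206. ] blob 1073 [687.5  -9.8] blob 593 [ 720.3 -174. ] 
[ 0.49226333 -0.13832389  0.21552464]
```

View pics/s9.png

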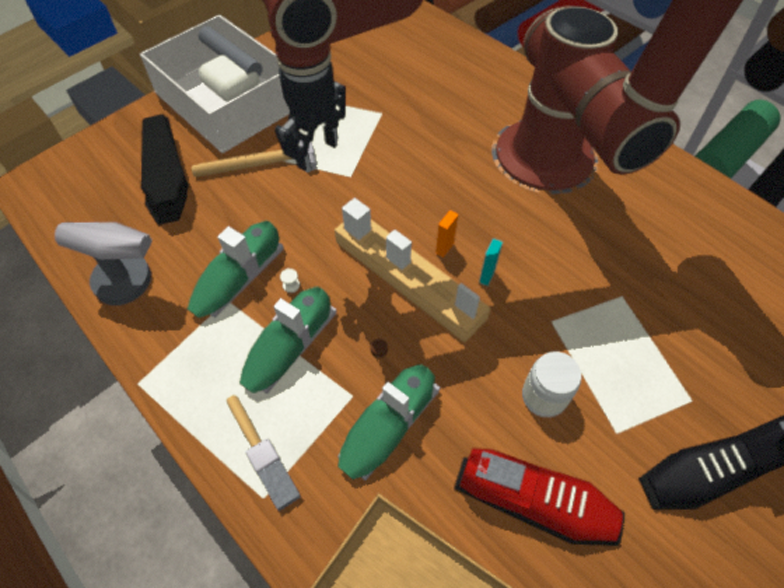

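The scene view shows plates standing in all three lasts, at px (396,400), (290,318) and (233,242), and plates 1, 4 and 6 upright in the rack. All the tops read 105 mm, so each plate is home. Handing in.

```bash
python3 -c "
from station import ctrl
print(ctrl.finish_job())"
```

```text
the job is handed in; nothing more can be done
None
```

I handed the job in at about 63 s: plates 2, 3 and 5 stand home in the left, middle (knocked mid-run, re-found) and right lasts, and 1, 4 and 6 are upright in the rack; each last got every thinner plate first, but I ruled out the next thicker one from measured gaps of about 15, 20 and 30 mm, not by trying it.

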